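Charge the torch packs on the hand-crank dock

ROBOT

A 6-joint arm with a two-finger parallel gripper is mounted at the origin on the work surface. World frame = base frame: x ahead of the robot, y to its left, z up, the work surface at z = 0. Lengths are in m, angles in rad, forces in N, time in s.
With the tool pointing down it reaches from about 0.3 to 0.95 m from the base axis. Payload 3.1 kg.
Tool frame: the origin (TCP) lies on the centre line of the jaws, within the pads' length; the fingertips stand 11 mm ahead of it and the grasp point (between the pads) lies 8 mm behind it (nose_length is the distance from the TCP to the fingertips, in m); z points along the fingers, y is the direction in which the jaws open and shut (so a half turn about z gives the same grasp; the last joint's range is limited). The gripper opens to 85 mm and grips with 20 to 120 N. Pads are 22 mm wide; open, the fingers measure 114 mm over their backs; the gripper's body (76 mm by 85 mm) begins 54 mm behind the grasp point. The pads swing forward as they close: fully open they stand 13 mm farther back than shut.
Start: joints at [1.139, 0.308, 1.634, -0, 1.2, -0.07], TCP at [0.221, 0.585, 0.242] pointing down, gripper open.
Joint ranges: [-3.06, 3.06], [-0.79, 1.96], [0.05, 2.63], [-1.19, 4.34], [0.05, 2.64], [-2.94, 2.94]. Speed limits (rad/s): [2.79, 2.79, 3.14, 3.14, 3.14, 3.14].

INTERFACE

Orientations are given as a unit quaternion [x, y, z, w].
In Python, from rig import * gives the robot as it stands.
- The arm moves only by the tool move_arm, never from a script. Its argument "motion" is one flat list of numbers, 7 for each row, row after row: the shift along the world's x, y, z in m, then the turn, a rotation vector about the world's x, y, z in rad, then the closure in counts, from 0 (fully open) to 255 (shut). A call has 1 to 5 rows; each row is the pose to reach, as a shift and turn from the pose commanded when the call began; what a row does not reach only later rows make up. A row lasts 1/8 s, in which the tool goes at most 62.5 mm and 10.7 degrees, less where a joint would pass 70% of its speed; a pose out of reach is approached as far as the arm can. A call with a gripper value outside its range is refused whole. The fingers move at their own pace and stop on an object; "force" is the grip in N (left out, the last holds). Time passes only in rows, so rows that repeat a pose let the fingers close. It gives the time, the measured TCP pose, the force and the opening at its end, in the units of the state.
- state(): the state, without advancing time (a new reading comes with each control period).
- capture(name): name is "side" or "top"; returns the picture (480x640x3 uint8, red, green, blue); there is no depth.
- calibration(name): a dict with "vfov" (degrees; the focal length in pixels is half the picture's height over the tangent of half this angle, whatever the lens; pixels are square), "cx", "cy" (the principal point, pixels), "rvec" (rotation vector, rad) and "tvec" (3), from world to camera coordinates, as OpenCV has them. Camera axes: x right, y down, z forward; pixel columns grow to the right and rows downward; lengths in m; the calibration is good to about 2 mm. A picture is of the moment at which its call begins. calibration takes no time and is no camera call.
- job_done(): hands the job in, once; it reports no verdict.
The state is a dict: "time_s": time; "joint_positions": joint angles; "qd": joint speeds; "joint_torque": joint torques, N m; "eef_pos": TCP position; "tool_rot": TCP orientation; "ft_force": force on the tool from outside, world axes, zero at the start; "torque": the same for the moment, N m; "gripper_width": finger opening in m.
Only numpy, scipy, OpenCV 4.12 (cv2) and the standard library are available. Lean on these libraries where they do the work, as an engineer would, in place of code of your own. Each camera call takes 0.05 s, during which the arm holds its last target. There are 200 camera calls.

TASK

Charge the torch's battery packs for the night: lay every pack that is there fully down in a bay of its own on the hand-crank dock, black contact end at the bay's brass contacts, and fit the loose crank on the drive shaft, turned so that its socket meshes with the splines and pushed fully home. Then take the crank by its spinning grip and wind it clockwise in a steady circle, never faster than one turn a second, until the gauge needle stands in the green. Afterwards lift the crank off, put it in the open tilt-out bin of the medicine box and push the bin fully shut; leave the packs charging in their bays, the needle in the green, and the mug, bowl, torch and hair grip where they are.

Things in the scene. Friction and masses are not known exactly. Their poses are not given: they have to be found in the camera images.
- dock: hand-crank battery charging dock, fixed, 130 (x) x 360 (y) x 60 mm high. Origin: centre of its underside; +x points to its back (away from the robot), z up. Its right part (-y) is a low deck with four open bays side by side; its left part (y +60 to +180 mm) is the generator housing, 60 mm high, with drive shaft and gauge on top.
- drive (a joint): drive shaft of the generator: rad turned clockwise seen from above (starts 0 to 1.5; stops at 0 and 60). Vertical steel shaft with four splines (a plus sign in section: 24 mm across the tips, each spline 7 mm wide); at joint 0 the splines lie along the dock's x and y, and they turn with the joint. It takes about 0.12 N m to turn, carries a small flywheel (0.001 kg m2) and stays where it is left.
- shaft_home (a point): on the shaft's axis: where crank_hub lies when the crank is home, 84 mm above the board. Then the hub rests on the steel collar (44 mm wide, 8 mm high, turns with the shaft) 16 mm below this point. The splines' top is 10 mm above this point; their top 4 mm are a little slimmer as a lead-in.
- dock_contacts (a point): middle of the row of brass contacts at the back (+x) ends of the four bays, 37 mm above the board.
- gauge (a joint): needle of the round charge gauge (46 mm, on the housing's near left corner), rad clockwise from empty; it moves 0.05 rad per rad of the drive shaft and stays. The green band is 1.5 to 2.1 rad (drive shaft at 30 to 42 rad), so about five turns of the crank from the start reach it.
- crank_hub (a point): centre of the loose aluminium crank's hub, a square block 32 x 32 mm and 32 mm high with a cross-shaped through socket (0.9 mm clearance a side) that fits the shaft in four positions, arm along the dock's x or y at drive joint 0. Site axes are the crank's: x from the hub along the arm to the grip, z up (at the start it lies flat, grip up). The arm is 8 mm thick, 20 mm wide, its underside flush with the hub's. The crank weighs 0.19 kg.
- crank_grip: centre of the crank's red grip, an upright cylinder 27 mm in diameter and 46 mm high that spins freely on its pin, 68 mm from the hub's axis; its centre is 34 mm above the crank's underside, its lower end 11 mm. The crank measures 98 mm over all. (Its axes turn with the grip.)
- medbox: grey plastic medicine box with a green cross on top, fixed, 130 (x) x 196 (y) x 122 mm high; origin: centre of its underside; the front with the tilt-out bin faces its -x.
- bin_body (a joint): tilt of the white tilt-out bin in rad: 0 shut (front panel upright, flush with the box), up to 0.85 open, leaning out towards the box's -x; starts at 0.7 to 0.85 open, stays where it is left (0.12 N m friction) and is shut by pushing its panel. Inside it is 168 mm wide (along the box's y), 92 mm deep, sides 55 mm high.
- bin_hinge (a point): middle of the bin's hinge line: lower edge of its front panel, 6 mm above the board. Axes turn with the bin; y is the hinge line.
- bin_rim (a point): middle of the front panel's upper edge on the outside, 98 mm from the hinge line; the panel is 176 mm wide and 5 mm thick.
- bin_in (a point): point in the middle of the bin, 45 mm from the panel and 35 mm above the bin's floor. Axes turn with the bin: x into the box at shut, y along the hinge line, z up at shut.
- bowl_c (a point): middle of the small green plastic bowl, 116 mm wide, 45 mm high; bystander.
- torch_c (a point): middle of the black torch lying on the board, 44 mm thick, 200 mm long along its y; bystander.
- hairgrip: steel hair grip, 62 x 10 x 4 mm, lying flat; bystander.
- bay1 (a point): bay 1 of the dock: where the centre of a seated pack belongs. The bay is an open pocket 83 x 39 mm (long side along the dock's x, as this point's x), 9 mm deep, floor 20 mm above the board; bays are 60 mm apart. The dock's brass contacts are at its +x end.
- bay2 (a point): bay 2 of the dock: where the centre of a seated pack belongs. The bay is an open pocket 83 x 39 mm (long side along the dock's x, as this point's x), 9 mm deep, floor 20 mm above the board; bays are 60 mm apart. The dock's brass contacts are at its +x end.
- bay3 (a point): bay 3 of the dock: where the centre of a seated pack belongs. The bay is an open pocket 83 x 39 mm (long side along the dock's x, as this point's x), 9 mm deep, floor 20 mm above the board; bays are 60 mm apart. The dock's brass contacts are at its +x end.
- bay4 (a point): bay 4 of the dock: where the centre of a seated pack belongs. The bay is an open pocket 83 x 39 mm (long side along the dock's x, as this point's x), 9 mm deep, floor 20 mm above the board; bays are 60 mm apart. The dock's brass contacts are at its +x end.
- pack1_c (a point): centre of yellow battery pack 1 (may be absent), 78 (x) x 34 x 34 mm, 0.16 kg; +x points to its black contact end. It may lie in any bay, on any of its long faces.
- pack2_c (a point): centre of yellow battery pack 2 (may be absent), 78 (x) x 34 x 34 mm, 0.16 kg; +x points to its black contact end. It may lie in any bay, on any of its long faces.
- pack3_c (a point): centre of yellow battery pack 3 (may be absent), 78 (x) x 34 x 34 mm, 0.16 kg; +x points to its black contact end. It may lie in any bay, on any of its long faces.
- pack4_c (a point): centre of yellow battery pack 4 (may be absent), 78 (x) x 34 x 34 mm, 0.16 kg; +x points to its black contact end. It may lie in any bay, on any of its long faces.
- mug: the white ceramic mug, 80 mm wide, 92 mm high; bystander. Origin: centre of its underside.
Things that resemble listed ones, but are neither listed nor needed, are in the scene too. What is shaped like the part that bears pack3_c but blue or pink is not meant.

How it is judged:
On the way, in this order (a step that is already met when the one before it is completed fails the run):
1. every pack seated in a bay and the crank fully home on the shaft (((distance between pack1_c and bay1 below 0.007 m and x of dock_contacts in the frame of pack1_c above 0.03 m) or (distance between pack1_c and bay2 below 0.007 m and x of dock_contacts in the frame of pack1_c above 0.03 m) or (distance between pack1_c and bay3 below 0.007 m and x of dock_contacts in the frame of pack1_c above 0.03 m) or (distance between pack1_c and bay4 below 0.007 m and x of dock_contacts in the frame of pack1_c above 0.03 m)) and ((distance between pack2_c and bay1 below 0.007 m and x of dock_contacts in the frame of pack2_c above 0.03 m) or (distance between pack2_c and bay2 below 0.007 m and x of dock_contacts in the frame of pack2_c above 0.03 m) or (distance between pack2_c and bay3 below 0.007 m and x of dock_contacts in the frame of pack2_c above 0.03 m) or (distance between pack2_c and bay4 below 0.007 m and x of dock_contacts in the frame of pack2_c above 0.03 m)) and ((distance between pack3_c and bay1 below 0.007 m and x of dock_contacts in the frame of pack3_c above 0.03 m) or (distance between pack3_c and bay2 below 0.007 m and x of dock_contacts in the frame of pack3_c above 0.03 m) or (distance between pack3_c and bay3 below 0.007 m and x of dock_contacts in the frame of pack3_c above 0.03 m) or (distance between pack3_c and bay4 below 0.007 m and x of dock_contacts in the frame of pack3_c above 0.03 m)) and ((distance between pack4_c and bay1 below 0.007 m and x of dock_contacts in the frame of pack4_c above 0.03 m) or (distance between pack4_c and bay2 below 0.007 m and x of dock_contacts in the frame of pack4_c above 0.03 m) or (distance between pack4_c and bay3 below 0.007 m and x of dock_contacts in the frame of pack4_c above 0.03 m) or (distance between pack4_c and bay4 below 0.007 m and x of dock_contacts in the frame of pack4_c above 0.03 m)) and distance between crank_hub and shaft_home below 0.005 m and angle between crank_hub's own z axis and vertical below 0.12 rad), for 0.2 s.
2. the needle wound into the green, crank home and its grip in the fingers (value of joint gauge between 1.5 and 2.1 rad and distance between crank_hub and shaft_home below 0.005 m and angle between crank_hub's own z axis and vertical below 0.12 rad and contact force between the fingers and crank_grip above 0.5 N), for 0.1 s.
3. the crank lifted off the shaft (distance between crank_hub and shaft_home above 0.05 m), for 0.1 s.
At the end, for the whole second after the job is handed in: every pack present lies in a bay (centre within 7 mm of the bay's point, contact end at the dock's contacts), the gauge reads 1.5 to 2.1 rad, the crank lies inside the bin and the bin is shut to within 0.06 rad (((distance between pack1_c and bay1 below 0.007 m and x of dock_contacts in the frame of pack1_c above 0.03 m) or (distance between pack1_c and bay2 below 0.007 m and x of dock_contacts in the frame of pack1_c above 0.03 m) or (distance between pack1_c and bay3 below 0.007 m and x of dock_contacts in the frame of pack1_c above 0.03 m) or (distance between pack1_c and bay4 below 0.007 m and x of dock_contacts in the frame of pack1_c above 0.03 m)) and ((distance between pack2_c and bay1 below 0.007 m and x of dock_contacts in the frame of pack2_c above 0.03 m) or (distance between pack2_c and bay2 below 0.007 m and x of dock_contacts in the frame of pack2_c above 0.03 m) or (distance between pack2_c and bay3 below 0.007 m and x of dock_contacts in the frame of pack2_c above 0.03 m) or (distance between pack2_c and bay4 below 0.007 m and x of dock_contacts in the frame of pack2_c above 0.03 m)) and ((distance between pack3_c and bay1 below 0.007 m and x of dock_contacts in the frame of pack3_c above 0.03 m) or (distance between pack3_c and bay2 below 0.007 m and x of dock_contacts in the frame of pack3_c above 0.03 m) or (distance between pack3_c and bay3 below 0.007 m and x of dock_contacts in the frame of pack3_c above 0.03 m) or (distance between pack3_c and bay4 below 0.007 m and x of dock_contacts in the frame of pack3_c above 0.03 m)) and ((distance between pack4_c and bay1 below 0.007 m and x of dock_contacts in the frame of pack4_c above 0.03 m) or (distance between pack4_c and bay2 below 0.007 m and x of dock_contacts in the frame of pack4_c above 0.03 m) or (distance between pack4_c and bay3 below 0.007 m and x of dock_contacts in the frame of pack4_c above 0.03 m) or (distance between pack4_c and bay4 below 0.007 m and x of dock_contacts in the frame of pack4_c above 0.03 m)) and value of joint gauge between 1.5 and 2.1 rad and x of crank_hub in the frame of bin_in between -0.05 and 0.05 m and y of crank_hub in the frame of bin_in between -0.085 and 0.085 m and z of crank_hub in the frame of bin_in between -0.07 and 0.07 m and x of crank_grip in the frame of bin_in between -0.05 and 0.05 m and y of crank_grip in the frame of bin_in between -0.085 and 0.085 m and z of crank_grip in the frame of bin_in between -0.07 and 0.07 m and value of joint bin_body below 0.06 rad); the robot touches nothing.
It fails at once if the shaft is driven faster than one and a half turns a second (velocity of joint drive above 9.5 rad/s).
It fails at once if the mug, bowl, torch or hair grip is shifted by more than 30 mm, or the mug tipped (distance of any of mug, bowl_c, torch_c, hairgrip from where it was at the start of the episode above 0.03 m or angle between mug's own z axis and vertical above 0.5 rad).
Of pack1, pack2, pack3, pack4 only 2 to 4 are there at a start; the rules pass over those that are not, and their reading is None.
At some moment in a run one of pack1, pack2, pack3, pack4 may be knocked a few centimetres aside while the robot is not near it.
Once in a run the grip may slacken for a moment while it holds something.
It also fails if it takes over 210 s, if anything falls off the work surface, if the arm or the gripper's body presses on something with over 40 N, if the wrist force passes 120 N, or if a joint passes its speed limit or range.

## Working session

There is one attempt and no reset: what is moved stays moved. The work goes in short steps, Python scripts to look and compute and a tool call to move; the robot and the scene stay as the last step left them, time stands still between calls to the robot, and variables do not carry over. Pictures are saved under pics/ and viewed, about 12 in all and at most 16, crops included, and the job is handed in when it is done.

Besides the shell and the picture viewer there is one more tool, called after ">>>" by a JSON object that holds its "fn" and its "kwargs". move_arm: Moves the arm, as the interface text tells. Its arguments: {"type":"object","properties":{"motion":{"type":"array"},"force":{"type":"number"}},"required":["motion"]}

```bash
ls; mkdir -p pics; python3 - <<'E'
from rig import *
import cv2
s=state(); print(s)
for n in ("side","top"):
    im=capture(n); cv2.imwrite(f"pics/{n}0.png",im[:,:,::-1]); c=calibration(n); print(n,c)
E
```

```text
pics
{'time_s': 0.0, 'joint_positions': array([ 1.13930071e+00,  3.08996323e-01,  1.63518132e+00, -9.93348143e-06,
        1.19970540e+00, -6.96896453e-02]), 'qd': array([-1.18360768e-03, -8.74354876e-06,  2.03122420e-04,  1.35769983e-04,
       -1.08975497e-04,  2.50443343e-04]), 'joint_torque': array([-5.33470429e-04, -4.15270901e+01, -2.76656538e+01, -2.39552228e-04,
        1.02255569e-02,  1.26247983e-05]), 'eef_pos': array([0.2209166 , 0.58380542, 0.24105495]), 'tool_rot': array([ 1.79916005e-01,  9.83681310e-01, -1.11057288e-03, -2.79501224e-04]), 'ft_force': array([0.55438111, 0.15125289, 0.00089878]), 'torque': array([-0.0032705 ,  0.02404471, -0.02924063]), 'gripper_width': 0.08551393620542971}
side {'vfov': 47.90236529102119, 'cx': 314.87474592696054, 'cy': 241.46573552504103, 'rvec': array([ 2.20736083, -0.6723732 ,  0.28497233]), 'tvec': array([-0.45412693,  0.2544541 ,  0.95720572])}
top {'vfov': 51.414523814104754, 'cx': 321.65943095367675, 'cy': 240.28997651745945, 'rvec': array([ 2.17165379, -2.16476841,  0.07988442]), 'tvec': array([-0.01610149,  0.52868553,  1.26080208])}
```

View pics/side0.png

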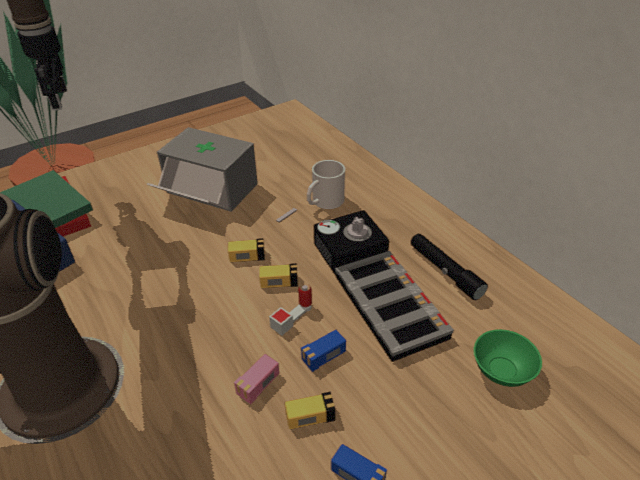

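View pics/top0.png

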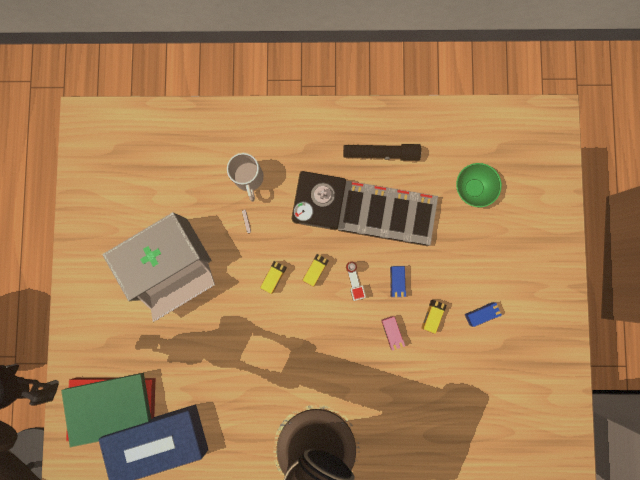

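```bash
cat > h.py <<'E'
from rig import *
import cv2, numpy as np
def cal(n):
    c=calibration(n); f=240/np.tan(np.radians(c["vfov"]/2))
    K=np.array([[f,0,c["cx"]],[0,f,c["cy"]],[0,0,1]]); R=cv2.Rodrigues(c["rvec"])[0]; return K,R,np.array(c["tvec"])
def plane(n,px,z):
    K,R,t=cal(n); px=np.atleast_2d(px).astype(float); d=(np.linalg.inv(K)@np.c_[px,np.ones(len(px))].T).T@R; C=-R.T@t
    return C+d*((z-C[2])/d[:,2])[:,None]
def proj(n,P):
    K,R,t=cal(n); q=(np.atleast_2d(P)@R.T+t)@K.T; return q[:,:2]/q[:,2:]
def tri(a,b):  # top px, side px
    A=[]
    for n,p in (("top",a),("side",b)):
        K,R,t=cal(n); P=K@np.c_[R,t]; A+= [p[0]*P[2]-P[0],p[1]*P[2]-P[1]]
    v=np.linalg.svd(np.array(A))[2][3]; return v[:3]/v[3]
def shot(n,name):
    im=capture(n)[:,:,::-1].copy(); cv2.imwrite(f"pics/{name}.png",im); return im
def crop(im,x0,y0,x1,y1,k): return cv2.resize(im[y0:y1,x0:x1],None,fx=k,fy=k,interpolation=cv2.INTER_CUBIC)
E
python3 - <<'E'
from h import *
t=cv2.imread("pics/top0.png"); s=cv2.imread("pics/side0.png")
a=crop(t,285,165,445,250,5); b=crop(t,255,245,455,345,4)[:,:800]
cv2.imwrite("pics/ctop_dock.png",a); 
c=crop(s,300,200,460,360,5)[:800]; cv2.imwrite("pics/cside.png",cv2.resize(c,(600,600)))
cv2.imwrite("pics/cpk.png",b)
for n,im in (("top",t),("side",s)):
    K,R,tt=cal(n); print(n,"C",-R.T@tt)
    h=cv2.cvtColor(im,cv2.COLOR_BGR2HSV)
    m=cv2.inRange(h,(22,140,90),(35,255,255))
    for k in cv2.findContours(m,0,1)[0]:
        if cv2.contourArea(k)>40: print("yel",cv2.contourArea(k),cv2.minAreaRect(k), plane(n,cv2.minAreaRect(k)[0],.034).round(4))
    m=cv2.inRange(h,(0,150,90),(8,255,255))|cv2.inRange(h,(172,150,90),(180,255,255))
    for k in cv2.findContours(m,0,1)[0]:
        if cv2.contourArea(k)>6: print("red",cv2.contourArea(k),cv2.minAreaRect(k))
E
```

```text
top C [ 0.41421373 -0.03471441  1.30254038]
yel 289.5 ((433.3612976074219, 319.13134765625), (12.729928016662598, 25.288986206054688), 19.98310661315918) [[ 0.3297 -0.2958  0.034 ]]
yel 277.5 ((271.1891784667969, 278.8648681640625), (12.373031616210938, 26.305686950683594), 27.897274017333984) [[0.429  0.1133 0.034 ]]
yel 278.0 ((313.4717102050781, 272.15093994140625), (12.43245792388916, 24.86491584777832), 29.05460548400879) [[0.4465 0.0059 0.034 ]]
red 7.5 ((67.0, 436.5), (2.0, 7.0), 0.0)
red 147.5 ((87.0, 383.0), (8.0, 36.0), 90.0)
red 103.0 ((147.67747497558594, 394.491455078125), (8.704672813415527, 34.2344856262207), 6.709836483001709)
red 71.0 ((357.6470947265625, 292.5882568359375), (9.216353416442871, 9.216353416442871), 75.96376037597656)
red 10.0 ((426.0135192871094, 195.41893005371094), (10.357135772705078, 1.8083888292312622), 9.462322235107422)
red 12.0 ((403.0, 191.50001525878906), (10.357135772705078, 1.972787857055664), 9.462322235107422)
red 11.0 ((379.98077392578125, 187.59616088867188), (10.394155502319336, 1.9611613750457764), 11.309932708740234)
red 9.5 ((357.0
[... 746 characters left out ...]
), 50.194427490234375)
red 18.0 ((425.0983581542969, 297.41802978515625), (12.035467147827148, 2.4327008724212646), 50.194427490234375)
red 124.0 ((304.0, 296.5), (19.0, 12.0), 90.0)
red 15.0 ((409.2500305175781, 277.75), (11.31370735168457, 2.1213202476501465), 45.0)
red 13.0 ((394.31707763671875, 259.1463317871094), (10.619816780090332, 2.1864328384399414), 51.34019470214844)
red 49.0 ((73.85134887695312, 219.8918914794922), (4.705374717712402, 28.158723831176758), 72.89727020263672)
red 10.0 ((65.00001525878906, 178.00001525878906), (7.071067810058594, 2.8284268379211426), 45.0)
red 10.0 ((48.260276794433594, 168.02740478515625), (4.915728569030762, 15.215349197387695), 69.44395446777344)
```

View pics/ctop_dock.png

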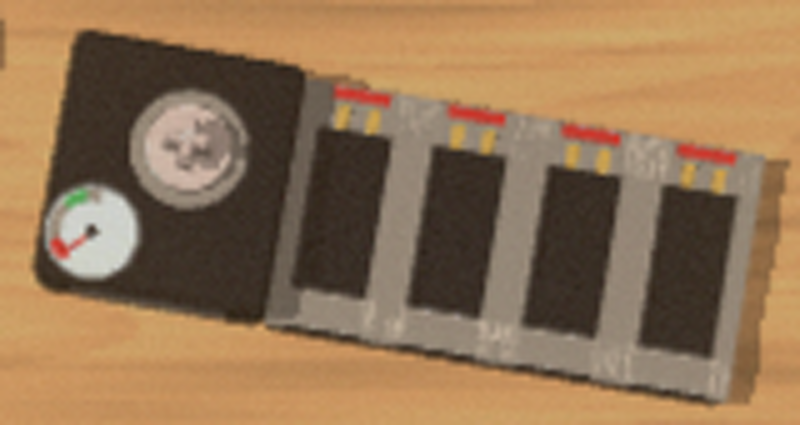

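View pics/cpk.png

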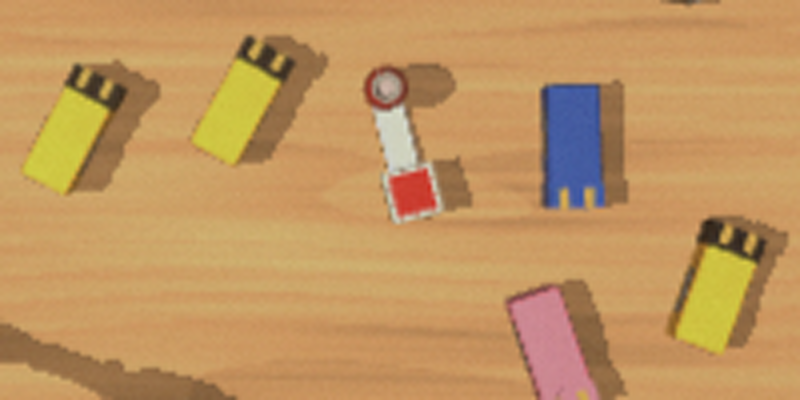

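View pics/cside.png

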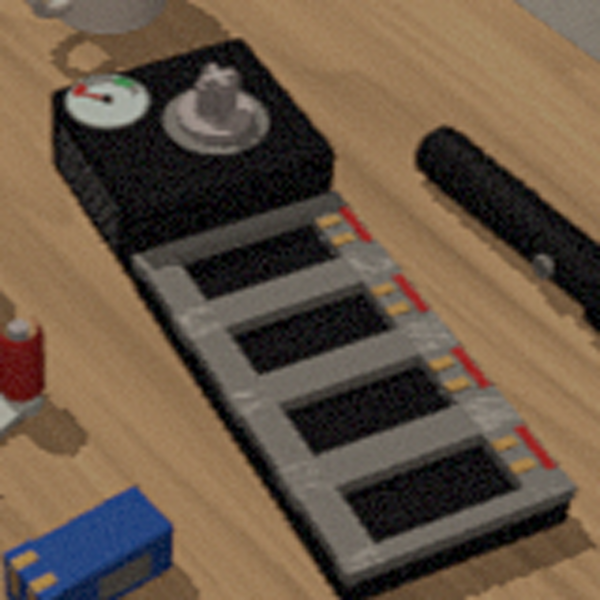

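```bash
cat > m.py <<'E'
from h import *
def packs(n,im,z=.034,lo=(22,140,150),amin=100):
    u=cv2.resize(im,None,fx=4,fy=4,interpolation=cv2.INTER_CUBIC); h=cv2.cvtColor(u,cv2.COLOR_BGR2HSV)
    m=cv2.inRange(h,lo,(36,255,255)); m=cv2.morphologyEx(m,cv2.MORPH_OPEN,np.ones((9,9)))
    out=[]
    for k in cv2.findContours(m,0,1)[0]:
        if cv2.contourArea(k)<16*amin: continue
        w=plane(n,(k[:,0,:]+.5)/4-.5,z)[:,:2]
        c,s,a=cv2.minAreaRect((w*1000).astype(np.float32))
        d=np.array([np.cos(np.radians(a)),np.sin(np.radians(a))]); 
        if s[1]>s[0]: d=np.array([-d[1],d[0]])
        if d[0]<0: d=-d
        c=np.array(c)/1000; L=max(s)/1000
        out.append((c-d*L/2+d*.039,np.degrees(np.arctan2(d[1],d[0])),np.round(s,1),c))
    return out
E
python3 - <<'E'
from m import *
t=cv2.imread("pics/top0.png"); s=cv2.imread("pics/side0.png")
for o in packs("top",t): print("pack",o)
T=[(357.04,183.76),(379.98,187.6),(403,191.5),(426.01,195.4)]; S=[(394.3,259.1),(409.25,277.75),(425.1,297.4),(442.56,318.95)]
R=np.array([tri(a,b) for a,b in zip(T,S)]); print("red",R.round(4), np.linalg.norm(np.diff(R,axis=0),axis=1))
# floors (black) top & side
for n,im,roi in (("top",t,(340,180,440,250)),("side",s,(335,250,440,360))):
    x0,y0,x1,y1=roi; u=crop(im,*roi,4); g=cv2.cvtColor(u,cv2.COLOR_BGR2GRAY)
    m=cv2.morphologyEx((g<75).astype(np.uint8),cv2.MORPH_OPEN,np.ones((7,7)))
    for k in cv2.findContours(m,0,1)[0]:
        a=cv2.contourArea(k)/16
        if 100<a<1500:
            p=(k[:,0,:]+.5)/4-.5+[x0,y0]
            w=plane(n,p,.02)[:,:2]; c,sz,an=cv2.minAreaRect((w*1000).astype(np.float32)); print(n,"floor",a,np.round(c,1),np.round(sz,1),round(an,1))
# housing top / deck corners hand from crop ctop (origin 285,165,k5)
q=lambda x,y:((x+.5)/5-.5+285,(y+.5)/5-.5+165)
for nm,p,z in (("NLh far",(78,32),.06),("far right",(304,70),.06),("near left",(36,288),.06),("near right",(263,322),.06),("deck far R",(762,155),.029),("deck near R",(722,402),.029),("collar",(190,148),.068),("gauge",(92,232),.061)):
    print(nm,plane("top",[q(*p)],z).round(4))
r=lambda x,y:((x+.5)/3.75-.5+300,(y+.5)/3.75-.5+200)
for nm,p,z in (("collar",(217,122),.064),("shaft top",(217,73),.094),("gauge",(107,102),.061)): print("side",nm,plane("side",[r(*p)],z).round(4))
print("shafttop top",plane("top",[q(192,147)],.094))
print("hub",plane("top",[(357.65,292.6)],.032),plane("side",[(280.46,315.45)],.032))
print("grip top",plane("top",[(255+387.5/4-.5,245+88/4-.5)],.057))
E
```

```text
pack (array([ 0.33632274, -0.29855726]), np.float64(-20.93799591064453), array([33.1, 62. ]), array([ 0.32885504, -0.29569995]))
pack (array([0.43387538, 0.11081476]), np.float64(-26.72372055053712), array([33., 62.]), array([0.42674194, 0.1144062 ]))
pack (array([0.45258768, 0.00217725]), np.float64(-29.127014160156254), array([33. , 62.1]), array([0.44564557, 0.00604547]))
red [[ 0.6761 -0.106   0.0296]
 [ 0.6663 -0.1653  0.0284]
 [ 0.6559 -0.2245  0.0287]
 [ 0.6461 -0.2838  0.0279]] [0.06013569 0.0600623  0.06015267]
top floor 451.75 [ 585.9 -273.6] [37.9 84.5] 80.5
top floor 452.59375 [ 595.9 -214.1] [38.  84.6] 80.3
top floor 449.75 [ 606.2 -154.7] [37.9 84.3] 80.4
top floor 466.84375 [615.9 -94.6] [39.5 85.7] 80.3
top floor 111.9375 [644.4 -68.2] [87.6 15. ] 0.0
side floor 213.90625 [ 456.8 -217. ] [62.5 19.8] 54.9
side floor 723.21875 [ 590.4 -268.9] [39.4 86.3] 80.0
side floor 634.6875 [ 601.5 -209.4] [39.4 87.6] 80.2
side floor 564.75 [ 611.2 -149.3] [39.3 86.3] 80.1
side floor 897.53125 [ 583.9 -185.7] [257.6 110.5] 80.3
side floor 231.0 [ 745.9 -135.5] [59.7 50. ] 46.7
side floor 1242.3125 [620.6 -74.1] [ 91.6 124. ] 55.6
NLh far [[0.7018 0.0401 0.06  ]]
far right [[ 0.6822 -0.0744  0.06  ]]
near left [[0.5709 0.0602 0.06  ]]
near right [[ 0.554  -0.0539  0.06  ]]
deck far R [[ 0.6446 -0.3113  0.029 ]]
deck near R [[ 0.5168 -0.2888  0.029 ]]
collar [[ 0.6408 -0.017   0.068 ]]
gauge [[0.5992 0.0322 0.061 ]]
side collar [[ 0.6402 -0.0232  0.064 ]]
side shaft top [[ 0.6438 -0.0166  0.094 ]]
side gauge [[0.6006 0.0302 0.061 ]]
shafttop top [[ 0.63650653 -0.01839039  0.094     ]]
hub [[ 0.39519612 -0.10622796  0.032     ]] [[ 0.39569643 -0.10708872  0.032     ]]
grip top [[ 0.46027123 -0.08934838  0.057     ]]
```

>>> {"fn": "move_arm", "kwargs": {"motion": [0.213,-0.474,0,0,0,-0.105,0,0.213,-0.474,0,0,0,-0.105,0,0.213,-0.474,0,0,0,-0.105,0,0.213,-0.474,0,0,0,-0.105,0,0.213,-0.474,0,0,0,-0.105,0], "force": 40}}

```text
time_s: 0.72
eef_pos: [0.3496, 0.2975, 0.242]
tool_rot: [0.231, 0.973, -0.0, 0.0]
ft_force: [1.0, 0.0, -0.2]
gripper_width: 0.0853
```

>>> {"fn": "move_arm", "kwargs": {"motion": [0.084,-0.187,0,0,0,0,0,0.084,-0.187,0,0,0,0,0,0.084,-0.187,0,0,0,0,0,0.084,-0.187,-0.1,0,0,0,0,0.084,-0.187,-0.1,0,0,0,0]}}

```text
time_s: 1.35
eef_pos: [0.4324, 0.1108, 0.1402]
tool_rot: [0.233, 0.973, -0.0, -0.001]
ft_force: [0.0, 0.1, -0.2]
gripper_width: 0.0851
```

>>> {"fn": "move_arm", "kwargs": {"motion": [0.001,0,-0.06,0,0,0,0,0.001,0,-0.117,0,0,0,0,0.001,0,-0.117,0,0,0,255,0.001,0,-0.117,0,0,0,255,0.001,0,-0.117,0,0,0,255], "force": 40}}

```text
time_s: 1.98
eef_pos: [0.4373, 0.1129, 0.0286]
tool_rot: [0.231, 0.973, 0.001, 0.003]
ft_force: [-5.5, -0.6, 8.4]
gripper_width: 0.0332
```

>>> {"fn": "move_arm", "kwargs": {"motion": [0,0,0,0,0,0,255,0,0,0,0,0,0,255,0,0,0.06,0,0,0,255,0,0,0.1,0,0,0,255,0,0,0.1,0,0,0,255]}}

```text
time_s: 2.6
eef_pos: [0.4382, 0.1132, 0.1301]
tool_rot: [0.231, 0.973, 0.002, 0.005]
ft_force: [0.4, 1.1, -2.1]
gripper_width: 0.0329
```

```bash
python3 - <<'E'
from m import *
t=shot("top","t1"); s=shot("side","s1"); st=state(); print(st["eef_pos"],st["tool_rot"],st["ft_force"],st["joint_positions"])
for o in packs("top",t,.034): print("pack",o)
cv2.imwrite("pics/v1.png",np.hstack([crop(t,230,180,450,340,2),crop(s,200,160,380,320,2)])[:, :800])
E
```

```text
[0.43435478 0.11257396 0.12608803] [2.31257177e-01 9.72892137e-01 4.12940006e-04 9.15253190e-04] [-0.43079645  0.62429018 -1.95471862] [ 1.56450464e-01  1.25225856e-01  2.12717931e+00  8.80791892e-05
  8.87180456e-01 -9.47661805e-01]
```

View pics/v1.png

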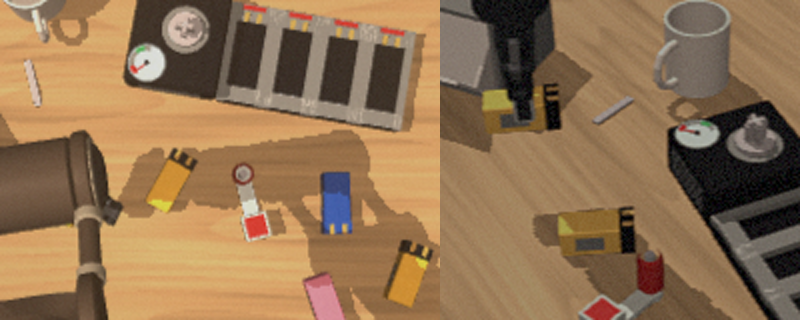

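>>> {"fn": "move_arm", "kwargs": {"motion": [0.03,-0.046,0.025,0,0,0.1,255,0.07,-0.1,0.025,0,0,0.2,255,0.1,-0.155,0.025,0,0,0.3,255,0.135,-0.21,0.025,0,0,0.3,255,0.17,-0.266,0.025,0,0,0.3,255]}}

```text
time_s: 3.32
eef_pos: [0.5975, -0.1454, 0.1476]
tool_rot: [0.083, 0.997, 0.001, -0.002]
ft_force: [1.2, 0.7, -1.1]
gripper_width: 0.033
```

>>> {"fn": "move_arm", "kwargs": {"motion": [0,0,-0.03,0,0,0,255,0,0,-0.06,0,0,0,255,0,0,-0.06,0,0,0,255,0,0,-0.06,0,0,0,255,0,0,-0.06,0,0,0,255]}}

```text
time_s: 3.95
eef_pos: [0.5996, -0.1442, 0.0917]
tool_rot: [0.083, 0.997, -0.0, 0.001]
ft_force: [-0.2, -0.5, -2.1]
gripper_width: 0.0329
```

```bash
python3 - <<'E'
from m import *
t=shot("top","t2"); s=shot("side","s2"); st=state(); print(st["eef_pos"],st["tool_rot"],st["ft_force"])
for o in packs("top",t,.034,(15,140,80),60): print("pack",o)
cv2.imwrite("pics/v2.png",np.hstack([crop(t,310,150,450,270,3)[:360,:400],crop(s,330,190,463,310,3)[:360,:400]]))
E
```

```text
[ 0.59955793 -0.14426146  0.09185253] [ 8.31160705e-02  9.96538908e-01 -3.27241462e-04  1.34788424e-03] [ 0.95577691  0.93501964 -0.73461128]
pack (array([ 0.33501686, -0.29564361]), np.float64(-21.775444030761726), array([43.8, 66.6]), array([ 0.32971863, -0.2935271 ]))
pack (array([0.45071714, 0.00247089]), np.float64(-27.67980575561523), array([38.1, 65.2]), array([0.44506799, 0.00543422]))
pack (array([ 0.59302282, -0.12804944]), np.float64(72.82010650634766), array([38.5, 15.1]), array([ 0.58719592, -0.14689651]))
```

View pics/v2.png

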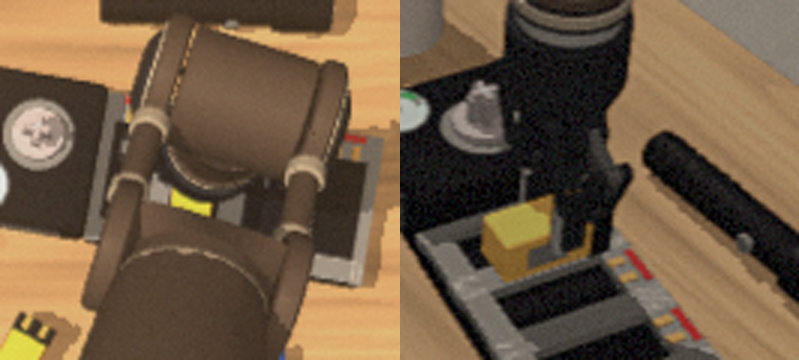

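>>> {"fn": "move_arm", "kwargs": {"motion": [0.006,-0.0105,0,0,0,0,255,0.006,-0.0105,0,0,0,0,255,0.006,-0.0105,-0.02,0,0,0,255,0.006,-0.0105,-0.03,0,0,0,255,0.006,-0.0105,-0.03,0,0,0,255]}}

```text
time_s: 4.68
eef_pos: [0.6029, -0.1541, 0.0582]
tool_rot: [0.083, 0.997, 0.0, -0.002]
ft_force: [-0.3, 0.1, -1.2]
gripper_width: 0.0331
```

>>> {"fn": "move_arm", "kwargs": {"motion": [0,0,-0.005,0,0,0,255,0,0,-0.009,0,0,0,255,0,0,-0.013,0,0,0,255,0,0,-0.015,0,0,0,255,0,0,-0.015,0,0,0,255]}}

```text
time_s: 5.3
eef_pos: [0.6045, -0.1546, 0.0486]
tool_rot: [0.083, 0.997, 0.0, -0.001]
ft_force: [-7.3, 1.7, 14.3]
gripper_width: 0.0332
```

>>> {"fn": "move_arm", "kwargs": {"motion": [0,0,0,0,0,0,90,0,0,0,0,0,0,90,0,0,0.03,0,0,0,90,0,0,0.08,0,0,0,90,0,0,0.1,0,0,0,90]}}

```text
time_s: 5.92
eef_pos: [0.6066, -0.1553, 0.1483]
tool_rot: [0.083, 0.997, -0.001, 0.003]
ft_force: [-0.0, 0.5, 0.0]
gripper_width: 0.0554
```

>>> {"fn": "move_arm", "kwargs": {"motion": [-0.04,0.04,0,0,0,-0.1,0,-0.08,0.08,0,0,0,-0.2,0,-0.115,0.12,0,0,0,-0.342,0,-0.154,0.1565,0,0,0,-0.342,0,-0.154,0.1565,0,0,0,-0.342,0]}}

```text
time_s: 6.55
eef_pos: [0.4459, 0.0039, 0.1434]
tool_rot: [0.25, 0.968, -0.0, -0.003]
ft_force: [1.0, -0.2, 0.5]
gripper_width: 0.0856
```

```bash
python3 - <<'E'
from m import *
t=shot("top","t3"); s=shot("side","s3"); st=state(); print(st["eef_pos"],st["tool_rot"],st["ft_force"])
for z in (.034,.054):
  for o in packs("top",t,z,(15,140,80),60): print(z,"pack",o)
E
```

```text
[0.45047764 0.00202818 0.14503701] [ 2.51092642e-01  9.67963016e-01 -9.69388493e-05  2.73255807e-04] [ 0.31041276  0.3681495  -0.36506914]
0.034 pack (array([ 0.33492684, -0.29508709]), np.float64(-20.94770050048828), array([44., 67.]), array([ 0.3297753 , -0.29311499]))
0.034 pack (array([ 0.60167879, -0.15509857]), np.float64(-9.325233459472663), array([36.7, 68. ]), array([ 0.5967287 , -0.15428572]))
0.054 pack (array([ 0.33675113, -0.29120184]), np.float64(-20.947608947753903), array([43.3, 65.9]), array([ 0.33110657, -0.28904102]))
0.054 pack (array([ 0.59932994, -0.15330019]), np.float64(-9.325233459472663), array([36.1, 66.9]), array([ 0.59385114, -0.15240053]))
```

>>> {"fn": "move_arm", "kwargs": {"motion": [0.002,0,-0.06,0,0,0,0,0.002,0,-0.12,0,0,0,0,0.002,0,-0.12,0,0,0,0,0.002,0,-0.12,0,0,0,255,0.002,0,-0.12,0,0,0,255]}}

```text
time_s: 7.28
eef_pos: [0.456, 0.0013, 0.0284]
tool_rot: [0.252, 0.968, 0.001, 0.004]
ft_force: [0.5, -0.0, -0.4]
gripper_width: 0.0517
```

>>> {"fn": "move_arm", "kwargs": {"motion": [0,0,0,0,0,0,255,0,0,0,0,0,0,255,0,0,0,0,0,0,255,0,0,0.06,0,0,0,255,0,0,0.12,0,0,0,255]}}

```text
time_s: 7.9
eef_pos: [0.4517, 0.0019, 0.1468]
tool_rot: [0.252, 0.968, -0.0, -0.0]
ft_force: [1.4, 0.1, -2.3]
gripper_width: 0.0329
```

>>> {"fn": "move_arm", "kwargs": {"motion": [0.03,-0.045,0.005,0,0,0.1,255,0.06,-0.09,0.005,0,0,0.2,255,0.09,-0.135,0.005,0,0,0.342,255,0.115,-0.18,0.005,0,0,0.342,255,0.143,-0.216,0.005,0,0,0.342,255]}}

```text
time_s: 8.52
eef_pos: [0.5961, -0.216, 0.1518]
tool_rot: [0.084, 0.996, -0.0, 0.001]
ft_force: [0.4, 0.7, -1.5]
gripper_width: 0.0332
```

>>> {"fn": "move_arm", "kwargs": {"motion": [0,0,-0.03,0,0,0,255,0,0,-0.06,0,0,0,255,0,0,-0.06,0,0,0,255,0,0,-0.06,0,0,0,255,0,0,-0.06,0,0,0,255]}}

```text
time_s: 9.15
eef_pos: [0.597, -0.2146, 0.0926]
tool_rot: [0.083, 0.997, -0.001, 0.002]
ft_force: [0.3, -0.7, -1.8]
gripper_width: 0.0331
```

>>> {"fn": "move_arm", "kwargs": {"motion": [0,0,-0.02,0,0,0,255,0,0,-0.03,0,0,0,255,0,0,-0.035,0,0,0,255,0,0,-0.04,0,0,0,255,0,0,-0.044,0,0,0,255]}}

```text
time_s: 9.78
eef_pos: [0.5952, -0.2141, 0.0482]
tool_rot: [0.083, 0.997, 0.0, -0.001]
ft_force: [-9.6, 4.1, 26.3]
gripper_width: 0.0333
```

>>> {"fn": "move_arm", "kwargs": {"motion": [0,0,0,0,0,0,255,0,0,0,0,0,0,255,0,0,0,0,0,0,255,0,0,0,0,0,0,255,0,0,0,0,0,0,255]}}

```text
time_s: 10.4
eef_pos: [0.5952, -0.2141, 0.0483]
tool_rot: [0.083, 0.997, 0.0, -0.001]
ft_force: [-4.9, 2.1, 9.4]
gripper_width: 0.0337
```

>>> {"fn": "move_arm", "kwargs": {"motion": [0,0,0,0,0,0,130,0,0,0,0,0,0,130,0,0,0.03,0,0,0,130,0,0,0.08,0,0,0,130,0,0,0.1,0,0,0,130]}}

```text
time_s: 11.02
eef_pos: [0.5976, -0.2151, 0.1495]
tool_rot: [0.083, 0.997, -0.001, 0.003]
ft_force: [0.4, 0.1, 0.9]
gripper_width: 0.0418
```

>>> {"fn": "move_arm", "kwargs": {"motion": [-0.06,-0.02,0,0,0,-0.1,0,-0.12,-0.04,0,0,0,-0.199,0,-0.18,-0.06,0,0,0,-0.199,0,-0.22,-0.075,0,0,0,-0.199,0,-0.259,-0.085,0,0,0,-0.199,0]}}

```text
time_s: 11.65
eef_pos: [0.3345, -0.2994, 0.1457]
tool_rot: [0.182, 0.983, 0.0, -0.0]
ft_force: [-0.1, -0.2, -0.3]
gripper_width: 0.0854
```

```bash
python3 - <<'E'
from m import *
t=shot("top","t4"); s=shot("side","s4"); st=state(); print(st["eef_pos"],st["tool_rot"],st["ft_force"])
for lo in ((22,140,150),(15,140,80)):
  for o in packs("top",t,.054,lo,60): print("pack",o)
for o in packs("side",s,.054,(22,140,150),60): print("packs",o)
cv2.imwrite("pics/v4.png",np.hstack([crop(t,310,150,443,350,3)[:600,:400],crop(s,320,200,453,400,3)[:600,:400]]))
E
```

```text
[ 0.33272998 -0.29862424  0.14508473] [ 1.83588514e-01  9.83001145e-01  8.01055825e-04 -1.83458982e-03] [ 0.20726435  0.56168662 -0.11125426]
pack (array([ 0.32268091, -0.26435199]), np.float64(69.47139739990234), array([32.3, 27.7]), array([ 0.31466281, -0.28576477]))
pack (array([ 0.59236481, -0.21359321]), np.float64(-9.625770568847656), array([33.8, 62.4]), array([ 0.58468695, -0.21229105]))
pack (array([ 0.60211336, -0.15430965]), np.float64(-9.440811157226562), array([33.7, 62.2]), array([ 0.59431689, -0.15301324]))
pack (array([ 0.32170257, -0.26680068]), np.float64(68.5226058959961), array([43. , 31.4]), array([ 0.31529462, -0.28308707]))
pack (array([ 0.58943095, -0.2115662 ]), np.float64(-9.448371887207037), array([38. , 67.4]), array([ 0.5842149 , -0.21069817]))
pack (array([ 0.59889437, -0.15325284]), np.float64(-9.740310668945316), array([36.3, 67.6]), array([ 0.59374634, -0.15236914]))
packs (array([ 0.59261652, -0.21594933]), np.float64(-9.685867309570312), array([31.2, 62.4]), array([ 0.58493793, -0.21463875]))
packs (array([ 0.61862285, -0.15980621]), np.float64(-10.963829040527349), array([30.3, 43.3]), array([ 0.60159558, -0.1565076 ]))
```

View pics/v4.png

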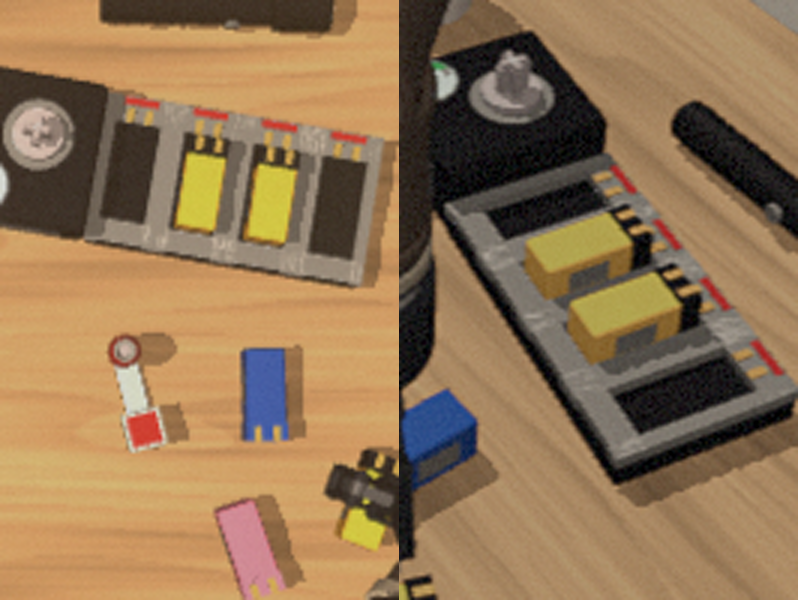

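>>> {"fn": "move_arm", "kwargs": {"motion": [0.0035,0,-0.06,0,0,0,0,0.0035,0,-0.12,0,0,0,0,0.0035,0,-0.12,0,0,0,0,0.0035,0,-0.12,0,0,0,255,0.0035,0,-0.12,0,0,0,255]}}

```text
time_s: 12.38
eef_pos: [0.3424, -0.3013, 0.0294]
tool_rot: [0.182, 0.983, -0.002, 0.003]
ft_force: [-0.6, 0.3, 0.3]
gripper_width: 0.0515
```

>>> {"fn": "move_arm", "kwargs": {"motion": [0,0,0,0,0,0,255,0,0,0,0,0,0,255,0,0,0,0,0,0,255,0,0,0.06,0,0,0,255,0,0,0.12,0,0,0,255]}}

```text
time_s: 13.0
eef_pos: [0.3395, -0.2986, 0.1478]
tool_rot: [0.182, 0.983, 0.0, -0.0]
ft_force: [0.8, -1.5, -1.7]
gripper_width: 0.0331
```

>>> {"fn": "move_arm", "kwargs": {"motion": [0.05,0.005,0.005,0,0,0.1,255,0.1,0.01,0.005,0,0,0.199,255,0.15,0.015,0.005,0,0,0.199,255,0.2,0.02,0.005,0,0,0.199,255,0.2475,0.025,0.005,0,0,0.199,255]}}

```text
time_s: 13.62
eef_pos: [0.5892, -0.2739, 0.1528]
tool_rot: [0.083, 0.997, -0.001, 0.001]
ft_force: [1.5, -1.0, -2.2]
gripper_width: 0.0326
```

>>> {"fn": "move_arm", "kwargs": {"motion": [0,0,-0.03,0,0,0,255,0,0,-0.06,0,0,0,255,0,0,-0.06,0,0,0,255,0,0,-0.06,0,0,0,255,0,0,-0.06,0,0,0,255]}}

```text
time_s: 14.25
eef_pos: [0.5888, -0.275, 0.0937]
tool_rot: [0.083, 0.997, -0.001, 0.002]
ft_force: [-0.2, -0.3, -1.6]
gripper_width: 0.0334
```

>>> {"fn": "move_arm", "kwargs": {"motion": [0,0.0005,-0.02,0,0,0,255,0,0.0005,-0.03,0,0,0,255,0,0.0005,-0.035,0,0,0,255,0,0.0005,-0.04,0,0,0,255,0,0.0005,-0.044,0,0,0,255]}}

```text
time_s: 14.88
eef_pos: [0.5896, -0.2738, 0.0521]
tool_rot: [0.084, 0.996, 0.0, 0.001]
ft_force: [-9.1, 7.0, 34.2]
gripper_width: 0.0333
```

>>> {"fn": "move_arm", "kwargs": {"motion": [0,0,0,0,0,0,255,0,0,0,0,0,0,255,0,0,0,0,0,0,255,0,0,0,0,0,0,255,0,0,0,0,0,0,255]}}

```text
time_s: 15.5
eef_pos: [0.5895, -0.2738, 0.0522]
tool_rot: [0.084, 0.996, 0.0, 0.001]
ft_force: [-4.8, 4.7, 19.5]
gripper_width: 0.0333
```

>>> {"fn": "move_arm", "kwargs": {"motion": [-0.001,0,0.003,0,0,0,255,-0.003,0,0.003,0,0,0,255,-0.004,0,0.003,0,0,0,255,-0.004,0,0,0,0,0,255,-0.004,0,-0.002,0,0,0,255]}}

```text
time_s: 16.12
eef_pos: [0.5883, -0.2748, 0.0521]
tool_rot: [0.084, 0.996, -0.001, 0.004]
ft_force: [-3.0, 6.9, 32.6]
gripper_width: 0.0326
```

>>> {"fn": "move_arm", "kwargs": {"motion": [0,0,0,0,0,0,255,0,0,0,0,0,0,255,0,0,0,0,0,0,255,0,0,0,0,0,0,255,0,0,0,0,0,0,255]}}

```text
time_s: 16.75
eef_pos: [0.5883, -0.2748, 0.0521]
tool_rot: [0.084, 0.996, -0.001, 0.004]
ft_force: [-0.5, 6.1, 26.8]
gripper_width: 0.0326
```

```bash
python3 - <<'E'
from m import *
t=shot("top","t5"); s=shot("side","s5")
cv2.imwrite("pics/v5.png",np.hstack([crop(t,370,160,450,260,5)[:500,:400],crop(s,370,260,450,360,5)[:500,:400]]))
E
```

```text
(no output)
```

View pics/v5.png

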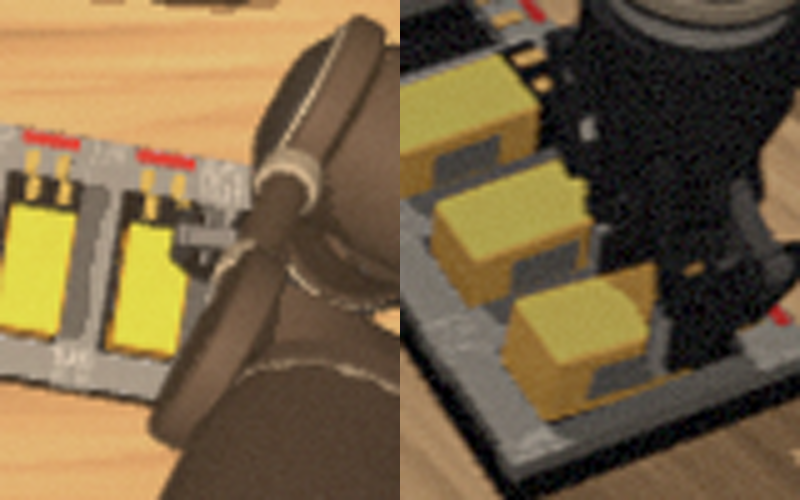

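```bash
python3 - <<'E'
from m import *
s=cv2.imread("pics/s5.png"); d=np.array([.9863,-.165]); e=np.array([.165,.9863])
for z in (.054,.059,.063):
  for o in packs("side",s,z,(22,140,150),40):
    w=o[3]; print(z,"centre",o[0].round(4),o[1],o[2])
E
```

```text
0.054 centre [ 0.5857 -0.2729] -13.08360290527344 [31.4 40.3]
0.054 centre [ 0.5927 -0.2162] -10.327674865722658 [31.3 56.4]
0.054 centre [ 0.6032 -0.1569] -9.155868530273441 [30.7 62. ]
0.059 centre [ 0.5827 -0.2759] -13.083610534667976 [31.2 40. ]
0.059 centre [ 0.5897 -0.2196] -10.327674865722658 [31.1 56. ]
0.059 centre [ 0.6    -0.1607] -9.155876159667963 [30.5 61.6]
0.063 centre [ 0.5803 -0.2783] -13.083847045898445 [31.  39.8]
0.063 centre [ 0.5872 -0.2222] -10.327674865722658 [30.9 55.7]
0.063 centre [ 0.5975 -0.1636] -9.155868530273441 [30.3 61.3]
```

>>> {"fn": "move_arm", "kwargs": {"motion": [0,0,0.006,0,0,0,255,0.0025,0.002,0.006,0,0,0,255,0.0025,0.002,0.003,0,0,0,255,0.0025,0.002,0,0,0,0,255,0.0025,0.002,-0.001,0,0,0,255]}}

```text
time_s: 17.48
eef_pos: [0.5855, -0.2737, 0.0521]
tool_rot: [0.082, 0.997, -0.001, -0.002]
ft_force: [-16.6, 4.1, 45.8]
gripper_width: 0.0332
```

>>> {"fn": "move_arm", "kwargs": {"motion": [0.0005,0.0005,0,0,0,0,255,0.001,0.001,0,0,0,0,255,0.0015,0.0015,0,0,0,0,255,0.002,0.002,0,0,0,0,255,0.002,0.002,0,0,0,0,255]}}

```text
time_s: 18.1
eef_pos: [0.5856, -0.2735, 0.0521]
tool_rot: [0.082, 0.997, -0.002, -0.004]
ft_force: [-20.0, -0.3, 43.7]
gripper_width: 0.0334
```

>>> {"fn": "move_arm", "kwargs": {"motion": [0,0,0.01,0,0,0,255,0,0,0.015,0,0,0,255,0,0,0.015,0,0,0,255,0,0,0.015,0,0,0,255,0,0,0.015,0,0,0,255]}}

```text
time_s: 18.73
eef_pos: [0.5871, -0.2697, 0.0579]
tool_rot: [0.083, 0.997, -0.0, -0.001]
ft_force: [-0.7, -3.6, -3.7]
gripper_width: 0.0329
```

```bash
python3 - <<'E'
from m import *
s=shot("side","s6"); st=state(); print(st["eef_pos"],st["tool_rot"],st["ft_force"])
for z in (.054,.068,.074):
  for o in packs("side",s,z,(22,140,150),40): print(z,"centre",o[0].round(4),o[1],o[2])
cv2.imwrite("pics/v6.png",crop(s,360,250,480,370,5)[:600,:600])
E
```

```text
[ 0.58713027 -0.26968696  0.05789922] [ 8.31258165e-02  9.96538550e-01 -3.55070107e-05 -1.00750566e-03] [-1.60256871 -3.58449916 -3.43442308]
0.054 centre [ 0.5876 -0.2652] -14.91759490966797 [31.4 42.1]
0.054 centre [ 0.5927 -0.2157] -9.56922149658203 [31.  58.4]
0.054 centre [ 0.6027 -0.1568] -9.777343750000005 [30.4 62.5]
0.068 centre [ 0.5791 -0.2737] -14.917633056640623 [30.8 41.4]
0.068 centre [ 0.5841 -0.2251] -9.569168090820318 [30.4 57.4]
0.068 centre [ 0.5939 -0.1672] -9.777343750000005 [29.8 61.3]
0.074 centre [ 0.5754 -0.2773] -14.91761016845703 [30.6 41. ]
0.074 centre [ 0.5804 -0.2291] -9.569282531738278 [30.2 56.9]
0.074 centre [ 0.5901 -0.1717] -9.777328491210934 [29.6 60.8]
```

View pics/v6.png

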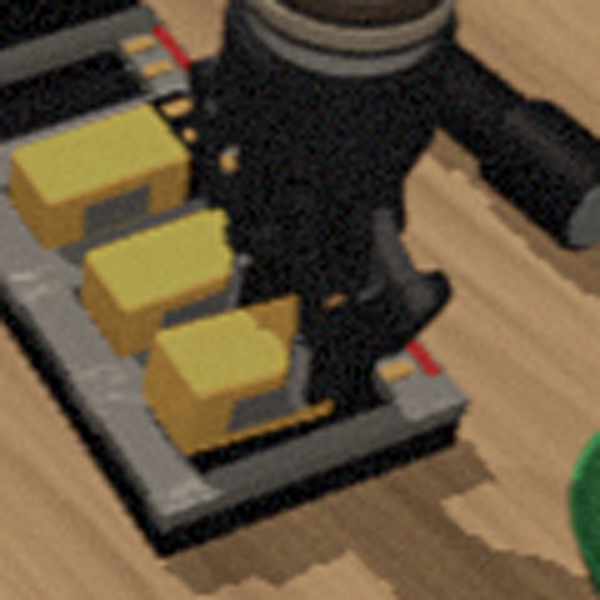

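>>> {"fn": "move_arm", "kwargs": {"motion": [0.005,-0.002,0,0,0,0,255,0.005,-0.002,0,0,0,0,255,0.005,-0.002,-0.006,0,0,0,255,0.005,-0.002,-0.01,0,0,0,255,0.005,-0.002,-0.013,0,0,0,255]}}

```text
time_s: 19.4
eef_pos: [0.5932, -0.2713, 0.0512]
tool_rot: [0.083, 0.997, 0.001, -0.001]
ft_force: [-13.2, 5.5, 27.5]
gripper_width: 0.033
```

>>> {"fn": "move_arm", "kwargs": {"motion": [0,0,-0.001,0,0,0,255,0,0,-0.002,0,0,0,255,0,0,-0.002,0,0,0,255,0,0,-0.002,0,0,0,255,0,0,-0.002,0,0,0,255]}}

```text
time_s: 20.02
eef_pos: [0.593, -0.2713, 0.0507]
tool_rot: [0.083, 0.997, 0.001, -0.001]
ft_force: [-13.0, 6.5, 28.4]
gripper_width: 0.0331
```

>>> {"fn": "move_arm", "kwargs": {"motion": [0,0,0.003,0,0,0,130,0,0,0.003,0,0,0,130,0,0,0.03,0,0,0,130,0,0,0.08,0,0,0,130,0,0,0.1,0,0,0,130]}}

```text
time_s: 20.65
eef_pos: [0.5947, -0.2725, 0.1468]
tool_rot: [0.083, 0.997, -0.001, 0.002]
ft_force: [-0.3, -0.2, -0.6]
gripper_width: 0.042
```

>>> {"fn": "move_arm", "kwargs": {"motion": [-0.06,0,0,0,0,0,130,-0.12,0,0,0,0,0,130,-0.18,0,0,0,0,0,130,-0.22,0.02,0,0,0,0,130,-0.22,0.02,0,0,0,0,130]}}

```text
time_s: 21.28
eef_pos: [0.3687, -0.2489, 0.1421]
tool_rot: [0.084, 0.996, 0.002, -0.003]
ft_force: [0.1, -0.2, -0.3]
gripper_width: 0.0417
```

```bash
python3 - <<'E'
from m import *
t=shot("top","t7"); s=shot("side","s7"); st=state(); print(st["eef_pos"],st["tool_rot"],st["ft_force"])
for n,im in (("top",t),("side",s)):
 for z in (.054,.063):
  for o in packs(n,im,z,(22,140,150),40): print(n,z,"centre",o[0].round(4),o[1],o[2])
cv2.imwrite("pics/v7.png",np.hstack([crop(t,360,165,440,265,5),crop(s,380,280,460,380,5)]))
E
```

```text
[ 0.37315239 -0.25181408  0.14401778] [ 8.34872931e-02  9.96508772e-01 -1.40229115e-04  3.45102511e-04] [ 0.96232543  0.41818925 -0.48836402]
top 0.054 centre [ 0.5832 -0.2698] -9.058563232421875 [33.8 62.2]
top 0.054 centre [ 0.5924 -0.2136] -8.97206115722656 [33.8 62.4]
top 0.054 centre [ 0.6021 -0.1542] -9.391525268554693 [33.7 62.2]
top 0.063 centre [ 0.5823 -0.2681] -9.058547973632818 [33.6 61.8]
top 0.063 centre [ 0.5914 -0.2123] -8.972038269042967 [33.6 61.9]
top 0.063 centre [ 0.6011 -0.1534] -9.391510009765623 [33.4 61.7]
side 0.054 centre [ 0.5834 -0.2722] -9.494476318359377 [31.3 62.5]
side 0.054 centre [ 0.5928 -0.216 ] -9.684455871582037 [31.3 62.3]
side 0.054 centre [ 0.6027 -0.157 ] -9.917549133300787 [30.8 62.5]
side 0.063 centre [ 0.5779 -0.2775] -9.494491577148436 [30.9 61.7]
side 0.063 centre [ 0.5872 -0.222 ] -9.684448242187498 [31.  61.5]
side 0.063 centre [ 0.597  -0.1637] -9.917564392089846 [30.4 61.8]
```

View pics/v7.png

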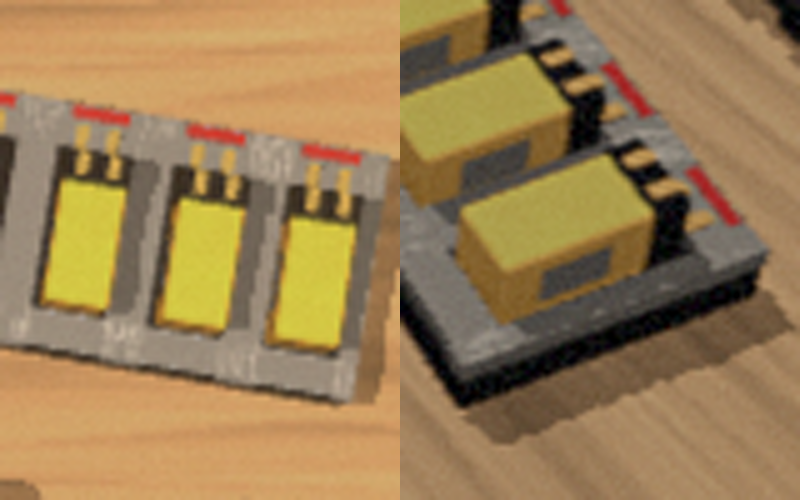

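>>> {"fn": "move_arm", "kwargs": {"motion": [0.005,0.035,0,0,0,0.15,0,0.01,0.07,0,0,0,0.3,0,0.017,0.11,0,0,0,0.428,0,0.0225,0.145,0,0,0,0.428,0,0.0225,0.145,0,0,0,0.428,0]}}

```text
time_s: 22.0
eef_pos: [0.3973, -0.1052, 0.1445]
tool_rot: [-0.132, 0.991, -0.0, 0.001]
ft_force: [0.6, 0.1, 0.4]
gripper_width: 0.0856
```

>>> {"fn": "move_arm", "kwargs": {"motion": [0,0,-0.04,0,0,0,0,0,0,-0.06,0,0,0,0,0,0,-0.06,0,0,0,0,0,0,-0.06,0,0,0,0,0,0,-0.06,0,0,0,0]}}

```text
time_s: 22.62
eef_pos: [0.3968, -0.1074, 0.0853]
tool_rot: [-0.13, 0.992, -0.001, 0.001]
ft_force: [0.0, 0.1, 0.7]
gripper_width: 0.0852
```

```bash
python3 - <<'E'
from m import *
st=state(); print(st["eef_pos"],st["tool_rot"],np.degrees(2*np.arctan2(st["tool_rot"][0],st["tool_rot"][1])))
t=np.mean([cv2.imread(f"pics/t{i}.png").astype(float) if i else cv2.imread("pics/top0.png").astype(float) for i in (0,3,4,7)],0).astype(np.uint8)
a=crop(t,311,183,335,207,20)
g=cv2.imread("pics/side0.png"); b=crop(g,343,212,373,242,16)
v=np.hstack([a[:400,40:440],b[40:440,40:440]]); v=cv2.convertScaleAbs(v,alpha=1.3,beta=-20)
cv2.imwrite("pics/v8.png",v)
E
```

```text
[ 0.39680319 -0.10741264  0.0853429 ] [-1.30099448e-01  9.91500068e-01 -6.75593669e-04  1.13688090e-03] -14.9506913194975
```

View pics/v8.png

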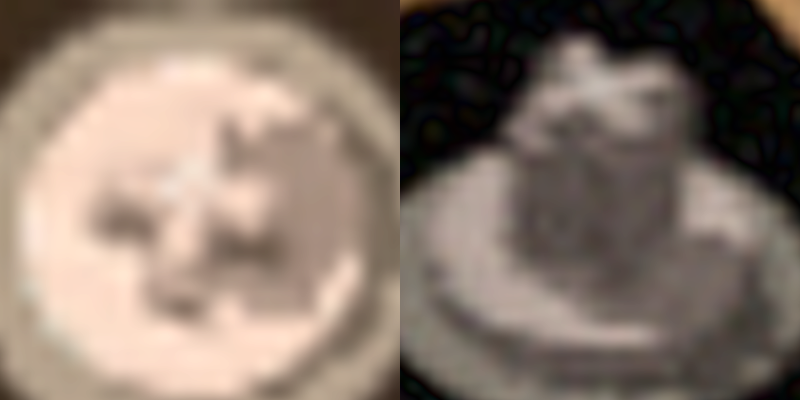

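```bash
python3 - <<'E'
from m import *
f=lambda X,Y:((X-360+.5)/16-.5+343,(Y+40+.5)/16-.5+212)
P={k:plane("side",[f(*v)],.094)[0,:2] for k,v in dict(L=(522,128),R=(688,75),U=(578,48),D=(655,118),c=(605,88)).items()}
for k,v in P.items(): print(k,v.round(4))
for a,b in (("L","R"),("U","D")):
    d=P[b]-P[a]; print(a,b,np.hypot(*d),np.degrees(np.arctan2(d[1],d[0])))
# predicted arm tips for candidate angles in side crop
g=lambda p:((p[0]-343+.5)*16-.5+360,(p[1]-212+.5)*16-.5-40)
h=lambda p:((p[0]-311+.5)*20-.5-40,(p[1]-183+.5)*20-.5)
c=np.array([.640,-.0175])
for a in range(-90,0,15):
    q=[[c[0]+.012*np.cos(np.radians(a+k)),c[1]+.012*np.sin(np.radians(a+k)),.094] for k in (0,90,180,270)]
    print(a,"side",[tuple(np.round(g(p))) for p in proj("side",q)],"top",[tuple(np.round(h(p))) for p in proj("top",q)])
E
```

```text
L [ 0.6295 -0.0187]
R [ 0.6543 -0.0222]
U [ 0.6457 -0.0094]
D [ 0.6452 -0.0269]
c [ 0.6435 -0.0182]
L R 0.02499536858325646 -8.11669954163143
U D 0.017594287849728076 -91.60447256688272
-90 side [(np.float64(635.0), np.float64(142.0)), (np.float64(653.0), np.float64(63.0)), (np.float64(526.0), np.float64(48.0)), (np.float64(507.0), np.float64(127.0))] top [(np.float64(300.0), np.float64(201.0)), (np.float64(203.0), np.float64(105.0)), (np.float64(105.0), np.float64(201.0)), (np.float64(202.0), np.float64(298.0))]
-75 side [(np.float64(652.0), np.float64(132.0)), (np.float64(636.0), np.float64(52.0)), (np.float64(509.0), np.float64(58.0)), (np.float64(524.0), np.float64(139.0))] top [(np.float64(297.0), np.float64(176.0)), (np.float64(177.0), np.float64(108.0)), (np.float64(108.0), np.float64(226.0)), (np.float64(227.0), np.float64(295.0))]
-60 side [(np.float64(664.0), np.float64(120.0)), (np.float64(616.0), np.float64(44.0)), (np.float64(497.0), np.float64(71.0)), (np.float64(544.0), np.float64(147.0))] top [(np.float64(287.0), np.float64(153.0)), (np.float64(154.0), np.float64(118.
[... 382 characters left out ...]
float64(271.0), np.float64(270.0))]
-30 side [(np.float64(671.0), np.float64(90.0)), (np.float64(570.0), np.float64(39.0)), (np.float64(490.0), np.float64(99.0)), (np.float64(591.0), np.float64(152.0))] top [(np.float64(252.0), np.float64(118.0)), (np.float64(118.0), np.float64(153.0)), (np.float64(153.0), np.float64(285.0)), (np.float64(287.0), np.float64(250.0))]
-15 side [(np.float64(665.0), np.float64(76.0)), (np.float64(547.0), np.float64(42.0)), (np.float64(496.0), np.float64(114.0)), (np.float64(614.0), np.float64(149.0))] top [(np.float64(228.0), np.float64(108.0)), (np.float64(108.0), np.float64(176.0)), (np.float64(177.0), np.float64(295.0)), (np.float64(297.0), np.float64(226.0))]
```

>>> {"fn": "move_arm", "kwargs": {"motion": [-0.0015,0.0015,-0.02,0,0,0,0,-0.0015,0.0015,-0.04,0,0,0,0,-0.0015,0.0015,-0.055,0,0,0,0,-0.0015,0.0015,-0.063,0,0,0,0,-0.0015,0.0015,-0.063,0,0,0,0]}}

```text
time_s: 23.25
eef_pos: [0.3941, -0.1053, 0.0214]
tool_rot: [-0.13, 0.991, -0.0, 0.0]
ft_force: [-0.0, 0.7, -0.3]
gripper_width: 0.0856
```

>>> {"fn": "move_arm", "kwargs": {"motion": [0,0,0,0,0,0,0,0,0,0,0,0,0,255,0,0,0,0,0,0,255,0,0,0,0,0,0,255,0,0,0,0,0,0,255], "force": 60}}

```text
time_s: 23.88
eef_pos: [0.3944, -0.1054, 0.0218]
tool_rot: [-0.13, 0.991, -0.0, 0.0]
ft_force: [-1.3, -0.1, 5.3]
gripper_width: 0.0309
```

```bash
python3 - <<'E'
from m import *
st=state(); print(st["eef_pos"],st["tool_rot"],st["ft_force"],st["gripper_width"])
s=shot("side","s9")
t=np.mean([cv2.imread(f"pics/t{i}.png").astype(float) if i else cv2.imread("pics/top0.png").astype(float) for i in (0,3,4,7)],0).astype(np.uint8)
# collar: bright disc on black housing
for n,im,roi in (("top",t,(306,178,340,212)),("side",cv2.imread("pics/side0.png"),(338,205,380,245))):
    g=cv2.cvtColor(crop(im,*roi,8),cv2.COLOR_BGR2GRAY); m=(g>85).astype(np.uint8)
    k=max(cv2.findContours(m,0,1)[0],key=cv2.contourArea); e=cv2.fitEllipse(cv2.convexHull(k)); c=(np.array(e[0])+.5)/8-.5+roi[:2]
    print(n,e, c, plane(n,[c],.060),plane(n,[c],.064),plane(n,[c],.068))
h=cv2.cvtColor(s,cv2.COLOR_BGR2HSV); m=cv2.inRange(h,(0,130,60),(8,255,255))|cv2.inRange(h,(172,130,60),(180,255,255))
for k in cv2.findContours(m,0,1)[0]:
    if cv2.contourArea(k)>40: print("red",cv2.contourArea(k),cv2.minAreaRect(k)[0],plane("side",[cv2.minAreaRect(k)[0]],.032))
E
```

```text
[ 0.39437317 -0.10536634  0.02176594] [-1.30323943e-01  9.91471415e-01 -2.19167142e-04  2.36705352e-04] [-1.27938249 -0.09265857  5.3158728 ] 0.030885334362259972
top ((134.2193603515625, 134.23208618164062), (191.82586669921875, 192.90097045898438), 90.67791748046875) [322.33992004 194.34151077] [[ 0.64188611 -0.01626845  0.06      ]] [[ 0.64115319 -0.01632783  0.064     ]] [[ 0.64042026 -0.01638721  0.068     ]]
side ((325.3880615234375, 86.24720764160156), (149.01153564453125, 455.6886901855469), 129.19679260253906) [378.23600769 215.34340096] [[0.71640355 0.00084953 0.06      ]] [[ 0.71305765 -0.00295184  0.064     ]] [[ 0.70971175 -0.0067532   0.068     ]]
red 70.0 (279.5000305175781, 316.0000305175781) [[ 0.39348016 -0.10724148  0.032     ]]
red 111.0 (306.5000305175781, 293.5000305175781) [[ 0.46769297 -0.08703244  0.032     ]]
red 370.5 (72.24137115478516, 226.39654541015625) [[0.13727694 0.39307146 0.032     ]]
```

>>> {"fn": "move_arm", "kwargs": {"motion": [0,0,0.05,0,0,0,255,0,0,0.1,0,0,-0.1,255,0.04,0.015,0.14,0,0,-0.25,255,0.09,0.032,0.14,0,0,-0.436,255,0.13,0.047,0.14,0,0,-0.436,255]}}

```text
time_s: 24.55
eef_pos: [0.5257, -0.0576, 0.1618]
tool_rot: [0.088, 0.996, -0.0, 0.001]
ft_force: [-0.0, -0.7, -1.9]
gripper_width: 0.0304
```

>>> {"fn": "move_arm", "kwargs": {"motion": [0.04,0.014,0,0,0,0,255,0.08,0.028,0,0,0,0,255,0.116,0.042,0,0,0,0,255,0.116,0.042,-0.02,0,0,0,255,0.116,0.042,-0.02,0,0,0,255]}}

```text
time_s: 25.18
eef_pos: [0.6361, -0.0158, 0.1372]
tool_rot: [0.087, 0.996, -0.0, -0.005]
ft_force: [-0.5, -0.9, -2.3]
gripper_width: 0.0307
```

```bash
python3 - <<'E'
from m import *
st=state(); print(st["eef_pos"],st["tool_rot"],st["ft_force"],st["gripper_width"],np.degrees(2*np.arctan2(st["tool_rot"][0],st["tool_rot"][1])))
s=shot("side","s10");t=shot("top","t10")
cv2.imwrite("pics/v10.png",np.hstack([crop(t,285,150,385,250,4),crop(s,310,130,410,270,4)[:400]]))
for o in packs("top",t,.054,(22,140,150),40): print(o)
E
```

```text
[ 0.63610387 -0.015849    0.13717683] [ 8.70988640e-02  9.96188948e-01 -1.01352222e-04 -4.62141207e-03] [-0.45077119 -0.8972055  -2.30666106] 0.030662688806096534 9.993564333123413
(array([ 0.59246381, -0.21364666]), np.float64(-9.521728515624995), array([33.7, 62.4]), array([ 0.58478046, -0.21235791]))
(array([ 0.6022314 , -0.15426505]), np.float64(-9.275688171386717), array([33.8, 59.5]), array([ 0.59310059, -0.1527738 ]))
```

View pics/v10.png

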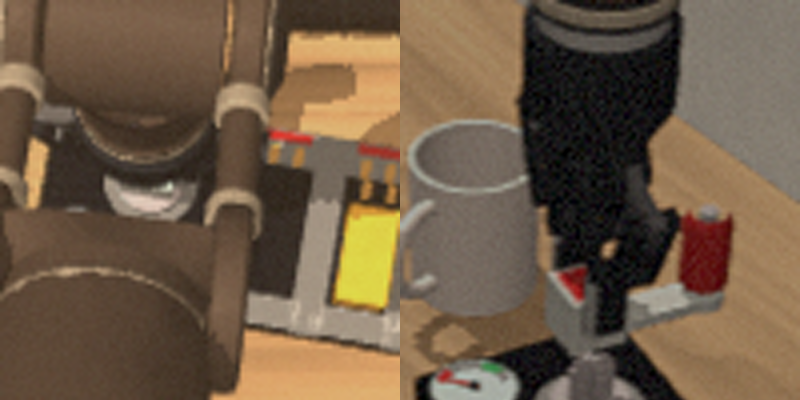

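>>> {"fn": "move_arm", "kwargs": {"motion": [0.004,-0.001,0,0,0,0,255,0.004,-0.001,-0.008,0,0,0,255,0.004,-0.001,-0.016,0,0,0,255,0.004,-0.001,-0.022,0,0,0,255,0.004,-0.001,-0.026,0,0,0,255]}}

```text
time_s: 25.9
eef_pos: [0.6433, -0.0171, 0.1146]
tool_rot: [0.087, 0.996, 0.0, -0.001]
ft_force: [-3.1, 0.7, -1.6]
gripper_width: 0.0307
```

>>> {"fn": "move_arm", "kwargs": {"motion": [0,0,0,0,0,0,255,0,0,0,0,0,0,255,0,0,0,0,0,0,255,0,0,0,0,0,0,255,0,0,0,0,0,0,255]}}

```text
time_s: 26.52
eef_pos: [0.6432, -0.017, 0.1149]
tool_rot: [0.087, 0.996, 0.0, -0.001]
ft_force: [-3.5, 1.2, -4.3]
gripper_width: 0.0306
```

>>> {"fn": "move_arm", "kwargs": {"motion": [0,0,-0.002,0,0,0,255,0,0,-0.004,0,0,0,255,0,0,-0.006,0,0,0,255,0,0,-0.006,0,0,0,255,0,0,-0.006,0,0,0,255]}}

```text
time_s: 27.15
eef_pos: [0.6433, -0.0169, 0.1115]
tool_rot: [0.087, 0.996, 0.0, -0.001]
ft_force: [-8.5, 0.5, 7.9]
gripper_width: 0.0304
```

>>> {"fn": "move_arm", "kwargs": {"motion": [-0.001,0,0,0,0,0,255,-0.002,0,0,0,0,0,255,-0.002,0,0,0,0,0,255,-0.002,0,-0.001,0,0,0,255,-0.002,0,-0.002,0,0,0,255]}}

```text
time_s: 27.78
eef_pos: [0.6432, -0.017, 0.1113]
tool_rot: [0.087, 0.996, 0.0, 0.001]
ft_force: [-8.0, 1.2, 16.5]
gripper_width: 0.0308
```

```bash
python3 - <<'E'
from rig import *
st=state(); print(st["eef_pos"],st["tool_rot"],st["ft_force"],st["torque"])
E
```

```text
[ 0.6432454  -0.01697267  0.11125224] [8.72790938e-02 9.96183436e-01 1.89326425e-04 9.41576234e-04] [-8.03393597  1.23977892 16.50440925] [0.4002799  1.72464746 0.04044531]
```

>>> {"fn": "move_arm", "kwargs": {"motion": [-0.001,0,0.003,0,0,0,255,-0.002,0,0.003,0,0,0,255,-0.003,0,0.003,0,0,0,255,-0.003,0,0.003,0,0,0,255,-0.003,0,0.003,0,0,0,255]}}

```text
time_s: 28.4
eef_pos: [0.6411, -0.0175, 0.1115]
tool_rot: [0.087, 0.996, -0.0, 0.002]
ft_force: [4.4, -0.5, 4.7]
gripper_width: 0.0307
```

>>> {"fn": "move_arm", "kwargs": {"motion": [0.001,0,-0.001,0,0,0,255,0.001,0,-0.003,0,0,0.02,255,0.001,0,-0.004,0,0,0.04,255,0.001,0,-0.004,0,0,0.06,255,0.001,0,-0.004,0,0,0.06,255]}}

```text
time_s: 29.02
eef_pos: [0.6406, -0.0163, 0.106]
tool_rot: [0.057, 0.998, 0.001, 0.001]
ft_force: [3.9, 3.1, 1.5]
gripper_width: 0.0305
```

```bash
python3 - <<'E'
from rig import *
st=state(); print(st["eef_pos"],st["tool_rot"],st["ft_force"],st["torque"])
E
```

```text
[ 0.64056885 -0.01633629  0.10599928] [5.73976778e-02 9.98350938e-01 7.00864182e-04 6.47575025e-04] [3.93795503 3.11007812 1.4544576 ] [ 0.59782218 -0.71782631 -0.10108855]
```

>>> {"fn": "move_arm", "kwargs": {"motion": [0.001,0,-0.004,0,0,-0.01,255,0.001,0,-0.008,0,0,-0.02,255,0.001,0,-0.012,0,0,-0.02,255,0.001,0,-0.016,0,0,-0.02,255,0.001,0,-0.018,0,0,-0.02,255]}}

```text
time_s: 29.65
eef_pos: [0.6406, -0.0163, 0.0897]
tool_rot: [0.068, 0.998, 0.001, -0.001]
ft_force: [-3.7, 5.5, 18.8]
gripper_width: 0.0306
```

>>> {"fn": "move_arm", "kwargs": {"motion": [0,0,0,0,0,0,255,0,0,-0.002,0,0,0,255,0,0,-0.002,0,0,0,255,0,0,-0.002,0,0,0,255,0,0,-0.002,0,0,0,255]}}

```text
time_s: 30.28
eef_pos: [0.6406, -0.0164, 0.0897]
tool_rot: [0.067, 0.998, 0.0, -0.001]
ft_force: [-5.7, 6.0, 19.9]
gripper_width: 0.0306
```

>>> {"fn": "move_arm", "kwargs": {"motion": [0,0,0.002,0,0,0,60,0,0,0.002,0,0,0,60,0,0,0.03,0,0,0,60,0,0,0.065,0,0,0,60,0,0,0.075,0,0,0,60]}}

```text
time_s: 30.9
eef_pos: [0.6417, -0.0179, 0.1625]
tool_rot: [0.067, 0.998, -0.0, 0.001]
ft_force: [-0.2, 0.2, 0.1]
gripper_width: 0.0651
```

>>> {"fn": "move_arm", "kwargs": {"motion": [0.03,-0.004,0,0,0,0,60,0.0675,-0.009,0,0,0,0,60,0.0675,-0.009,0,0,0,0,60,0.0675,-0.009,0,0,0,0,60,0.0675,-0.009,0,0,0,0,60]}}

```text
time_s: 31.52
eef_pos: [0.7069, -0.026, 0.1602]
tool_rot: [0.067, 0.998, -0.0, -0.001]
ft_force: [0.2, 0.6, -0.0]
gripper_width: 0.0655
```

```bash
python3 - <<'E'
from m import *
st=state(); print(st["eef_pos"],st["tool_rot"],st["ft_force"])
s=shot("side","s11");t=shot("top","t11")
for o in packs("top",t,.054,(22,140,150),40): print(o)
h=cv2.cvtColor(s,cv2.COLOR_BGR2HSV); m=cv2.inRange(h,(0,130,60),(8,255,255))|cv2.inRange(h,(172,130,60),(180,255,255))
for k in cv2.findContours(m,0,1)[0]:
    if cv2.contourArea(k)>20: print("red",cv2.contourArea(k),cv2.boundingRect(k),plane("side",[cv2.minAreaRect(k)[0]],.1).round(4))
cv2.imwrite("pics/v11.png",np.hstack([crop(t,285,150,385,250,4),crop(s,310,150,410,250,4)]))
E
```

```text
[ 0.70693957 -0.02601757  0.16019775] [ 6.72837244e-02  9.97732977e-01 -2.95334901e-05 -1.34394909e-03] [ 0.18702258  0.64632336 -0.01618385]
(array([ 0.5832464 , -0.26956945]), np.float64(-9.05857086181641), array([34.2, 41.8]), array([ 0.56536591, -0.26671872]))
(array([ 0.59236641, -0.21362704]), np.float64(-9.15481567382813), array([33.9, 62.7]), array([ 0.58481274, -0.21240973]))
(array([ 0.60212405, -0.15429116]), np.float64(-9.260406494140621), array([33.9, 62.6]), array([ 0.59453162, -0.15305324]))
red 26.5 (437, 313, 11, 12) [[ 0.5953 -0.3233  0.1   ]]
red 23.0 (420, 292, 11, 12) [[ 0.6047 -0.2694  0.1   ]]
red 20.5 (390, 255, 9, 10) [[ 0.6236 -0.1613  0.1   ]]
red 368.0 (54, 214, 37, 23) [[0.1327 0.2962 0.1   ]]
red 66.0 (352, 213, 15, 9) [[ 0.6468 -0.0171  0.1   ]]
red 172.5 (380, 201, 14, 20) [[ 0.7074 -0.0337  0.1   ]]
red 38.0 (36, 162, 31, 11) [[0.1489 0.5534 0.1   ]]
```

View pics/v11.png

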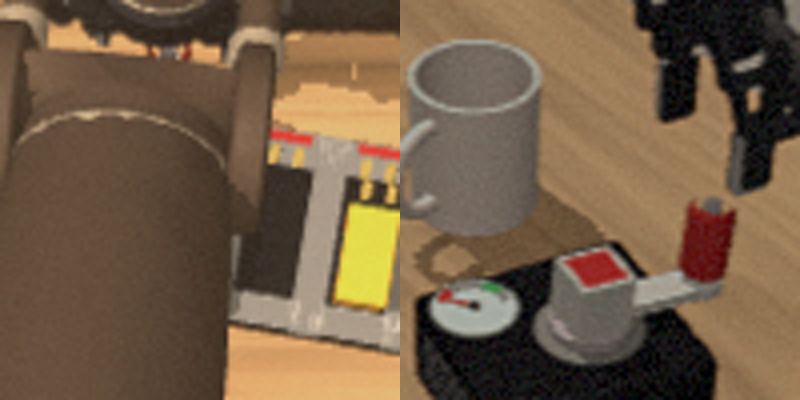

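>>> {"fn": "move_arm", "kwargs": {"motion": [0.001,0,-0.02,0,0,0,60,0.001,0,-0.04,0,0,0,60,0.001,0,-0.056,0,0,0,60,0.001,0,-0.056,0,0,0,60,0.001,0,-0.056,0,0,0,60]}}

```text
time_s: 32.25
eef_pos: [0.7097, -0.0262, 0.1052]
tool_rot: [0.067, 0.998, -0.0, 0.0]
ft_force: [-0.1, 0.2, -0.5]
gripper_width: 0.0652
```

>>> {"fn": "move_arm", "kwargs": {"motion": [0,0,0,0,0,0,255,0,0,0,0,0,0,255,0,0,0,0,0,0,255,0,0,0,0,0,0,255,0,0,0,0,0,0,255], "force": 40}}

```text
time_s: 32.88
eef_pos: [0.7103, -0.0263, 0.1061]
tool_rot: [0.067, 0.998, -0.0, 0.001]
ft_force: [1.3, 0.3, 2.6]
gripper_width: 0.0256
```

```bash
python3 - <<'E'
from rig import *
import numpy as np
st=state(); print(st["eef_pos"],st["tool_rot"],st["ft_force"],st["torque"],st["joint_positions"])
for k in range(3):
    a0=np.radians(-7.7-120*k); r=.068; out=[]
    for i in range(1,6):
        a=a0-np.radians(24*i); out+= [round(r*(np.cos(a)-np.cos(a0)),4),round(r*(np.sin(a)-np.sin(a0)),4),0,0,0,0,255]
    print(k,out)
E
```

```text
[ 0.71025561 -0.02629311  0.10613226] [ 6.73492755e-02  9.97729002e-01 -8.34070583e-05  9.52362103e-04] [1.26667999 0.27774754 2.58362054] [-0.08681676 -0.1084948  -0.01769325] [-9.81975619e-02  6.04054983e-01  1.49873127e+00 -1.25557959e-04
  1.03689745e+00 -1.53412944e+00]
0 [np.float64(-0.0095), np.float64(-0.0266), 0, 0, 0, 0, 255, np.float64(-0.0291), np.float64(-0.0471), 0, 0, 0, 0, 255, np.float64(-0.0552), np.float64(-0.0578), 0, 0, 0, 0, 255, np.float64(-0.0835), np.float64(-0.057), 0, 0, 0, 0, 255, np.float64(-0.109), np.float64(-0.0447), 0, 0, 0, 0, 255]
1 [np.float64(-0.0183), np.float64(0.0216), 0, 0, 0, 0, 255, np.float64(-0.0262), np.float64(0.0487), 0, 0, 0, 0, 255, np.float64(-0.0224), np.float64(0.0767), 0, 0, 0, 0, 255, np.float64(-0.0076), np.float64(0.1008), 0, 0, 0, 0, 255, np.float64(0.0158), np.float64(0.1167), 0, 0, 0, 0, 255]
2 [np.float64(0.0278), np.float64(0.0051), 0, 0, 0, 0, 255, np.float64(0.0553), np.float64(-0.0016), 0, 0, 0, 0, 255, np.float64(0.0777), np.float64(-0.0189), 0, 0, 0, 0, 255, np.float64(0.0911), np.float64(-0.0438), 0, 0, 0, 0, 255, np.float64(0.0932), np.float64(-0.072), 0, 0, 0, 0, 255]
```

>>> {"fn": "move_arm", "kwargs": {"motion": [-0.0095,-0.0266,0,0,0,0,255,-0.0291,-0.0471,0,0,0,0,255,-0.0552,-0.0578,0,0,0,0,255,-0.0835,-0.057,0,0,0,0,255,-0.109,-0.0447,0,0,0,0,255]}}

```text
time_s: 33.5
eef_pos: [0.6039, -0.0733, 0.1089]
tool_rot: [0.068, 0.998, -0.001, 0.005]
ft_force: [1.8, -1.9, 7.1]
gripper_width: 0.0255
```

>>> {"fn": "move_arm", "kwargs": {"motion": [-0.0183,0.0216,0,0,0,0,255,-0.0262,0.0487,0,0,0,0,255,-0.0224,0.0767,0,0,0,0,255,-0.0076,0.1008,0,0,0,0,255,0.0158,0.1167,0,0,0,0,255]}}

```text
time_s: 34.12
eef_pos: [0.6156, 0.0479, 0.1079]
tool_rot: [0.067, 0.998, 0.001, -0.001]
ft_force: [-1.4, -3.1, 9.4]
gripper_width: 0.0252
```

>>> {"fn": "move_arm", "kwargs": {"motion": [0.0278,0.0051,0,0,0,0,255,0.0553,-0.0016,0,0,0,0,255,0.0777,-0.0189,0,0,0,0,255,0.0911,-0.0438,0,0,0,0,255,0.0932,-0.072,0,0,0,0,255]}}

```text
time_s: 34.75
eef_pos: [0.7096, -0.0255, 0.1073]
tool_rot: [0.067, 0.998, 0.001, -0.001]
ft_force: [-7.5, 3.9, 10.1]
gripper_width: 0.0257
```

```bash
cat > g.py <<'E'
from m import *
st=state(); print(st["eef_pos"],st["tool_rot"],st["ft_force"],st["gripper_width"])
def needle():
    s=capture("side"); roi=s[215:242,312:346].astype(int); m=(roi[...,0]>150)&(roi[...,1]<100)
    y,x=np.nonzero(m); p=plane("side",np.c_[x+312,y+215],.061) if len(x) else None
    return s,p
E
python3 - <<'E'
from g import *
s=shot("side","s12"); a=crop(s,305,150,405,250,4); cv2.imwrite("pics/s12c.png",a)
h=cv2.cvtColor(s,cv2.COLOR_BGR2HSV); m=cv2.inRange(h,(0,130,60),(8,255,255))|cv2.inRange(h,(172,130,60),(180,255,255))
for k in cv2.findContours(m,0,1)[0]:
    x,y,w,hh=cv2.boundingRect(k)
    if 300<x<400 and y<300 and cv2.contourArea(k)>2: print("red",cv2.contourArea(k),(x,y,w,hh),plane("side",[cv2.minAreaRect(k)[0]],.061).round(4))
E
```

```text
[ 0.70961739 -0.02549961  0.10726901] [ 6.70291171e-02  9.97750215e-01  8.16427670e-04 -9.68802519e-04] [-7.5190581   3.88664572 10.06157033] 0.02568490281746444
red 19.5 (390, 255, 9, 9) [[ 0.6531 -0.1308  0.061 ]]
red 67.0 (351, 213, 15, 9) [[0.675  0.0212 0.061 ]]
red 91.5 (380, 200, 12, 20) [[0.7359 0.009  0.061 ]]
```

>>> {"fn": "move_arm", "kwargs": {"motion": [-0.0095,-0.0266,0,0,0,0,255,-0.0291,-0.0471,0,0,0,0,255,-0.0552,-0.0578,0,0,0,0,255,-0.0835,-0.057,0,0,0,0,255,-0.109,-0.0447,0,0,0,0,255]}}

```text
time_s: 35.42
eef_pos: [0.603, -0.0728, 0.1081]
tool_rot: [0.068, 0.998, -0.001, 0.004]
ft_force: [4.3, -0.1, 5.2]
gripper_width: 0.0257
```

>>> {"fn": "move_arm", "kwargs": {"motion": [-0.0183,0.0216,0,0,0,0,255,-0.0262,0.0487,0,0,0,0,255,-0.0224,0.0767,0,0,0,0,255,-0.0076,0.1008,0,0,0,0,255,0.0158,0.1167,0,0,0,0,255]}}

```text
time_s: 36.05
eef_pos: [0.6153, 0.0479, 0.1077]
tool_rot: [0.067, 0.998, 0.0, -0.001]
ft_force: [-1.3, -2.8, 8.4]
gripper_width: 0.0256
```

>>> {"fn": "move_arm", "kwargs": {"motion": [0.0278,0.0051,0,0,0,0,255,0.0553,-0.0016,0,0,0,0,255,0.0777,-0.0189,0,0,0,0,255,0.0911,-0.0438,0,0,0,0,255,0.0932,-0.072,0,0,0,0,255]}}

```text
time_s: 36.67
eef_pos: [0.7097, -0.0254, 0.1071]
tool_rot: [0.067, 0.998, 0.001, -0.001]
ft_force: [-6.6, 2.7, 8.8]
gripper_width: 0.0255
```

>>> {"fn": "move_arm", "kwargs": {"motion": [-0.0095,-0.0266,0,0,0,0,255,-0.0291,-0.0471,0,0,0,0,255,-0.0552,-0.0578,0,0,0,0,255,-0.0835,-0.057,0,0,0,0,255,-0.109,-0.0447,0,0,0,0,255]}}

```text
time_s: 37.3
eef_pos: [0.603, -0.0727, 0.1081]
tool_rot: [0.068, 0.998, -0.001, 0.004]
ft_force: [3.9, 1.4, 5.0]
gripper_width: 0.0257
```

>>> {"fn": "move_arm", "kwargs": {"motion": [-0.0183,0.0216,0,0,0,0,255,-0.0262,0.0487,0,0,0,0,255,-0.0224,0.0767,0,0,0,0,255,-0.0076,0.1008,0,0,0,0,255,0.0158,0.1167,0,0,0,0,255]}}

```text
time_s: 37.92
eef_pos: [0.6154, 0.0479, 0.1077]
tool_rot: [0.067, 0.998, 0.0, -0.001]
ft_force: [-1.6, -2.2, 9.2]
gripper_width: 0.0254
```

>>> {"fn": "move_arm", "kwargs": {"motion": [0.0278,0.0051,0,0,0,0,255,0.0553,-0.0016,0,0,0,0,255,0.0777,-0.0189,0,0,0,0,255,0.0911,-0.0438,0,0,0,0,255,0.0932,-0.072,0,0,0,0,255]}}

```text
time_s: 38.55
eef_pos: [0.7097, -0.0254, 0.1071]
tool_rot: [0.067, 0.998, 0.001, -0.001]
ft_force: [-6.8, 3.3, 9.5]
gripper_width: 0.0255
```

```bash
cat > g.py <<'E'
from m import *
import sys
def needle(s):
    # darkest/red on dial: fit direction of red pixels about the dial centre, in the board plane z=.061
    h=cv2.cvtColor(s,cv2.COLOR_BGR2HSV)[205:250,308:352]
    dial=cv2.inRange(h,(0,0,150),(180,70,255)); k=max(cv2.findContours(dial,0,1)[0],key=cv2.contourArea)
    e=cv2.fitEllipse(cv2.convexHull(k)); c=np.array(e[0])+[308,205]
    C=plane("side",[c],.061)[0,:2]
    def ang(m):
        y,x=np.nonzero(m); P=plane("side",np.c_[x+308,y+205],.061)[:,:2]-C; r=np.hypot(*P.T); P=P[(r<.022)&(r>.004)]
        return len(P),np.degrees(np.arctan2(P[:,1].mean(),P[:,0].mean())) if len(P) else None
    red=cv2.inRange(h,(0,100,80),(8,255,255))|cv2.inRange(h,(172,100,80),(180,255,255)); grn=cv2.inRange(h,(45,60,60),(85,255,255))
    return C.round(4),"red",ang(red),"green",ang(grn)
E
python3 - <<'E'
from g import *
print(needle(cv2.imread("pics/side0.png"))); print(needle(cv2.imread("pics/s12.png")))
s=shot("side","s13"); print(needle(s)); print(state()["eef_pos"])
E
```

```text
(array([0.5996, 0.0293]), 'red', (11, np.float64(107.79874628166688)), 'green', (4, np.float64(33.323906378664965)))
(array([0.5996, 0.0295]), 'red', (8, np.float64(103.8826724235508)), 'green', (4, np.float64(32.84128357856623)))
(array([0.5996, 0.0293]), 'red', (8, np.float64(96.3965725077067)), 'green', (4, np.float64(33.323906378664965)))
[ 0.70910091 -0.02990524  0.10672865]
```

>>> {"fn": "move_arm", "kwargs": {"motion": [-0.0095,-0.0266,0,0,0,0,255,-0.0291,-0.0471,0,0,0,0,255,-0.0552,-0.0578,0,0,0,0,255,-0.0835,-0.057,0,0,0,0,255,-0.109,-0.0447,0,0,0,0,255]}}

```text
time_s: 39.22
eef_pos: [0.603, -0.0727, 0.1081]
tool_rot: [0.068, 0.998, -0.001, 0.004]
ft_force: [3.1, 1.5, 4.8]
gripper_width: 0.0258
```

>>> {"fn": "move_arm", "kwargs": {"motion": [-0.0183,0.0216,0,0,0,0,255,-0.0262,0.0487,0,0,0,0,255,-0.0224,0.0767,0,0,0,0,255,-0.0076,0.1008,0,0,0,0,255,0.0158,0.1167,0,0,0,0,255]}}

```text
time_s: 39.85
eef_pos: [0.6154, 0.0479, 0.1077]
tool_rot: [0.067, 0.998, 0.0, -0.001]
ft_force: [-1.7, -2.7, 9.0]
gripper_width: 0.0258
```

>>> {"fn": "move_arm", "kwargs": {"motion": [0.0278,0.0051,0,0,0,0,255,0.0553,-0.0016,0,0,0,0,255,0.0777,-0.0189,0,0,0,0,255,0.0911,-0.0438,0,0,0,0,255,0.0932,-0.072,0,0,0,0,255]}}

```text
time_s: 40.48
eef_pos: [0.7098, -0.0254, 0.1071]
tool_rot: [0.067, 0.998, 0.001, -0.001]
ft_force: [-6.7, 3.3, 9.2]
gripper_width: 0.0255
```

>>> {"fn": "move_arm", "kwargs": {"motion": [-0.0095,-0.0266,0,0,0,0,255,-0.0291,-0.0471,0,0,0,0,255,-0.0552,-0.0578,0,0,0,0,255,-0.0835,-0.057,0,0,0,0,255,-0.109,-0.0447,0,0,0,0,255]}}

```text
time_s: 41.1
eef_pos: [0.6031, -0.0726, 0.1082]
tool_rot: [0.068, 0.998, -0.001, 0.004]
ft_force: [3.4, 1.3, 4.9]
gripper_width: 0.0254
```

>>> {"fn": "move_arm", "kwargs": {"motion": [-0.0183,0.0216,0,0,0,0,255,-0.0262,0.0487,0,0,0,0,255,-0.0224,0.0767,0,0,0,0,255,-0.0076,0.1008,0,0,0,0,255,0.0158,0.1167,0,0,0,0,255]}}

```text
time_s: 41.72
eef_pos: [0.6154, 0.0479, 0.1077]
tool_rot: [0.067, 0.998, 0.0, -0.001]
ft_force: [-1.7, -3.2, 8.6]
gripper_width: 0.0254
```

>>> {"fn": "move_arm", "kwargs": {"motion": [0.0278,0.0051,0,0,0,0,255,0.0553,-0.0016,0,0,0,0,255,0.0777,-0.0189,0,0,0,0,255,0.0911,-0.0438,0,0,0,0,255,0.0932,-0.072,0,0,0,0,255]}}

```text
time_s: 42.35
eef_pos: [0.7098, -0.0253, 0.1071]
tool_rot: [0.067, 0.998, 0.001, -0.001]
ft_force: [-7.4, 3.9, 8.9]
gripper_width: 0.0255
```

>>> {"fn": "move_arm", "kwargs": {"motion": [-0.0095,-0.0266,0,0,0,0,255,-0.0291,-0.0471,0,0,0,0,255,-0.0552,-0.0578,0,0,0,0,255,-0.0835,-0.057,0,0,0,0,255,-0.109,-0.0447,0,0,0,0,255]}}

```text
time_s: 42.98
eef_pos: [0.603, -0.0726, 0.1081]
tool_rot: [0.068, 0.998, -0.001, 0.004]
ft_force: [4.6, 1.6, 5.2]
gripper_width: 0.0258
```

>>> {"fn": "move_arm", "kwargs": {"motion": [-0.0183,0.0216,0,0,0,0,255,-0.0262,0.0487,0,0,0,0,255,-0.0224,0.0767,0,0,0,0,255,-0.0076,0.1008,0,0,0,0,255,0.0158,0.1167,0,0,0,0,255]}}

```text
time_s: 43.6
eef_pos: [0.6154, 0.0479, 0.1077]
tool_rot: [0.067, 0.998, 0.0, -0.001]
ft_force: [-1.1, -2.8, 9.5]
gripper_width: 0.0251
```

>>> {"fn": "move_arm", "kwargs": {"motion": [0,0,0,0,0,0,255,0,0,0,0,0,0,255,0,0,0,0,0,0,255,0,0,0,0,0,0,255,0,0,0,0,0,0,255]}}

```text
time_s: 44.22
eef_pos: [0.6183, 0.0483, 0.1081]
tool_rot: [0.068, 0.998, 0.002, 0.002]
ft_force: [-0.6, 5.3, 10.3]
gripper_width: 0.0259
```

```bash
python3 - <<'E'
from g import *
s=shot("side","s14"); t=cv2.imread("pics/top0.png"); s0=cv2.imread("pics/side0.png"); print(needle(s)); print(state()["eef_pos"])
cv2.imwrite("pics/v14.png",np.vstack([np.hstack([crop(s,310,180,390,250,5)[:340,:400],crop(s,220,100,300,180,5)[:340]*0+crop(s,310,205,350,245,10)[:340,:400]]),np.hstack([crop(t,95,205,228,325,3)[:260,:400]*0+cv2.resize(t[205:325,95:228],(400,260)),cv2.resize(s0[115:220,145:265],(400,260))])]))
for n,im in (("top",t),("side",s0)):
    h=cv2.cvtColor(im,cv2.COLOR_BGR2HSV); m=cv2.inRange(h,(45,120,60),(75,255,255)); 
    for k in cv2.findContours(m,0,1)[0]:
        if 20<cv2.contourArea(k)<400: print(n,"cross",cv2.contourArea(k),cv2.minAreaRect(k),plane(n,[cv2.minAreaRect(k)[0]],.122))
E
```

```text
(array([0.5975, 0.03  ]), 'red', (11, np.float64(83.24354008408524)), 'green', (0, None))
[0.61830759 0.04827721 0.10808153]Traceback (most recent call last):
  File "<stdin>", line 3, in <module>
ValueError: operands could not be broadcast together with shapes (260,399,3) (260,400,3)
```

```bash
python3 - <<'E'
from g import *
s=cv2.imread("pics/s14.png"); t=cv2.imread("pics/top0.png"); s0=cv2.imread("pics/side0.png")
R=lambda im,x0,y0,x1,y1,w,h: cv2.resize(im[y0:y1,x0:x1],(w,h),interpolation=cv2.INTER_CUBIC)
cv2.imwrite("pics/v14.png",np.vstack([np.hstack([R(t,95,205,225,325,390,360),R(s0,145,120,265,220,410,360)]),np.hstack([R(s,300,175,400,235,400,240),R(s,310,205,355,232,400,240)])]))
for n,im in (("top",t),("side",s0)):
    h=cv2.cvtColor(im,cv2.COLOR_BGR2HSV); m=cv2.inRange(h,(45,120,60),(75,255,255)); 
    for k in cv2.findContours(m,0,1)[0]:
        if 20<cv2.contourArea(k)<400: print(n,"cross",cv2.contourArea(k),cv2.minAreaRect(k),plane(n,[cv2.minAreaRect(k)[0]],.122))
E
```

```text
side cross 60.5 ((205.41200256347656, 146.5159912109375), (7.60263204574585, 16.368019104003906), 79.69515228271484) [[0.48574424 0.39348386 0.122     ]]
```

View pics/v14.png

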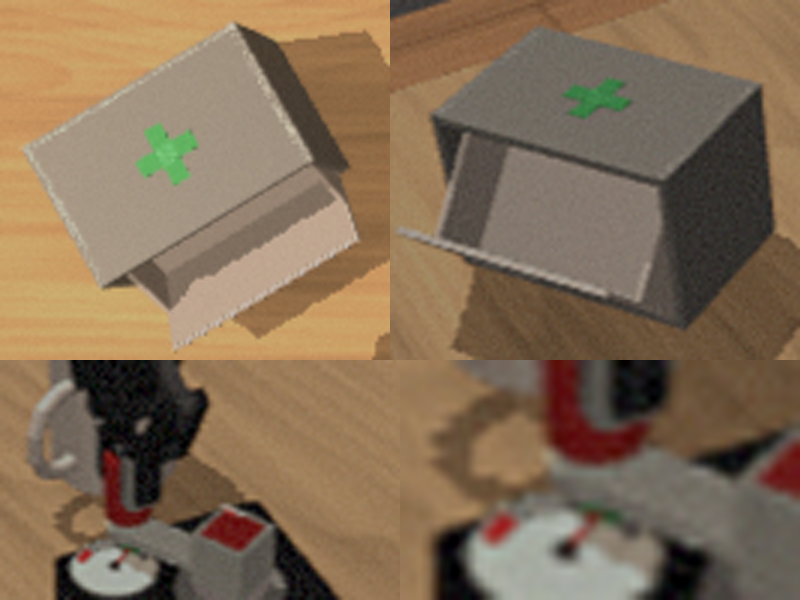

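```bash
python3 - <<'E'
from g import *
f=lambda x,y:((x+.5)/3-.5+95,(y+.5)/3-.5+205)
P=plane("top",[f(*p) for p in ((235,22),(25,148),(105,288),(313,165))],.122)[:,:2]; print(P.round(4))
c=P.mean(0); fr=(P[2]+P[3])/2; d=c-fr; d/=np.hypot(*d); e=P[2]-P[3]; print("c",c,"front mid",fr,"x dir",np.degrees(np.arctan2(d[1],d[0])),"y dir",np.degrees(np.arctan2(e[1],e[0])),"front len",np.hypot(*e),"depth",np.linalg.norm(c-fr)*2)
for z in (.07,.075,.08): 
    r=plane("top",[f(178,348),f(357,240)],z)[:,:2]; print(z,r.round(4),"len",np.linalg.norm(r[0]-r[1]),"out",(fr-r.mean(0))@d)
g=lambda x,y:((x-390+.5)/410*120+145,(y+.5)/3.6+120)
for nm,p,z in (("rimL",(398,231),.075),("rimR",(640,300),.075)): print(nm,plane("side",[g(*p)],z).round(4))
E
```

```text
[[0.5872 0.3413]
 [0.4857 0.5062]
 [0.3753 0.4378]
 [0.4729 0.2756]]
c [0.48030958 0.39023411] front mid [0.42413007 0.35674004] x dir 30.803280697063435 y dir 121.02908561093766 front len 0.18928797607370842 depth 0.1308127024620178
0.07 [[0.325  0.3966]
 [0.4138 0.2513]] len 0.17021553810415496 out 0.06378942644616083
0.075 [[0.3254 0.3948]
 [0.4138 0.2502]] len 0.16952503115982737 out 0.06437840809746145
0.08 [[0.3258 0.3931]
 [0.4138 0.249 ]] len 0.16883452421549972 out 0.06496738974876214
rimL [[0.3262 0.3908 0.075 ]]
rimR [[0.4326 0.2259 0.075 ]]
```

>>> {"fn": "move_arm", "kwargs": {"motion": [0,0,0,0,0,0,130,0,0,0,0,0,0,130,0,0,0.03,0,0,0,130,0,0,0.06,0,0,0,130,0,0,0.065,0,0,0,130]}}

```text
time_s: 44.9
eef_pos: [0.6177, 0.0455, 0.1721]
tool_rot: [0.068, 0.998, 0.0, 0.002]
ft_force: [0.3, 0.3, -0.3]
gripper_width: 0.0418
```

>>> {"fn": "move_arm", "kwargs": {"motion": [0.01,-0.025,0,0,0,0.15,100,0.0225,-0.064,0,0,0,0.3,100,0.0225,-0.064,0,0,0,0.45,100,0.0225,-0.064,0,0,0,0.5,100,0.0225,-0.064,0,0,0,0.5,100]}}

```text
time_s: 45.52
eef_pos: [0.6376, -0.0184, 0.1683]
tool_rot: [-0.181, 0.983, 0.0, -0.002]
ft_force: [0.3, -0.1, -0.1]
gripper_width: 0.0519
```

```bash
python3 - <<'E'
from g import *
st=state(); print(st["eef_pos"],st["ft_force"],st["gripper_width"],90-np.degrees(2*np.arctan2(st["tool_rot"][0],st["tool_rot"][1])))
s=shot("side","s15"); t=shot("top","t15")
for o in packs("top",t,.054,(22,140,150),40): print(o)
h=cv2.cvtColor(s,cv2.COLOR_BGR2HSV); m=cv2.inRange(h,(0,130,60),(8,255,255))|cv2.inRange(h,(172,130,60),(180,255,255))
for k in cv2.findContours(m,0,1)[0]:
    x,y,w,hh=cv2.boundingRect(k)
    if 300<x<400 and y<300 and cv2.contourArea(k)>2: print("red",cv2.contourArea(k),(x,y,w,hh),plane("side",[cv2.minAreaRect(k)[0]],.1).round(4))
print(needle(s))
E
```

```text
[ 0.63757176 -0.01844852  0.16827212] [ 0.30648205 -0.12089946 -0.08336441] 0.05190226829288239 110.85731606535191
(array([ 0.59121347, -0.21466371]), np.float64(-9.63082122802734), array([33.9, 62.7]), array([ 0.58369312, -0.21338757]))
(array([ 0.60212012, -0.15428862]), np.float64(-9.359992980957031), array([33.8, 62.3]), array([ 0.59437177, -0.15301144]))
red 18.5 (390, 255, 9, 9) [[ 0.6235 -0.1612  0.1   ]]
red 67.5 (350, 213, 15, 9) [[ 0.644  -0.0144  0.1   ]]
red 170.0 (325, 198, 13, 19) [[0.617  0.0434 0.1   ]]
(array([0.5973, 0.0296]), 'red', (9, np.float64(86.82725500557738)), 'green', (0, None))
```

```bash
python3 - <<'E'
from g import *
for n in ("s14","s15"):
  for z in (.054,.034):
    for o in packs("side",cv2.imread(f"pics/{n}.png"),z,(20,130,110),40): print(n,z,o[0].round(4),o[1],o[2])
for lo in ((15,120,70),): 
  for z in (.054,.034):
    for o in packs("top",cv2.imread("pics/t15.png"),z,lo,40): print("t15",z,o[0].round(4),o[1],o[2])
E
```

```text
s14 0.054 [ 0.6148 -0.2638] 48.241939544677734 [25.8 17.6]
s14 0.054 [ 0.6027 -0.2642] -6.7121353149414125 [13.  22.6]
s14 0.054 [ 0.6035 -0.2192] -9.819328308105463 [33.2 47.8]
s14 0.054 [ 0.6014 -0.1564] -8.25752258300782 [32.4 45.9]
s14 0.034 [ 0.628  -0.2526] 48.241939544677734 [26.5 18. ]
s14 0.034 [ 0.6153 -0.2522] -6.712036132812499 [13.4 23.2]
s14 0.034 [ 0.6161 -0.2059] -9.819297790527346 [34.  49.1]
s14 0.034 [ 0.6139 -0.1415] -8.257560729980472 [33.2 47.1]
s15 0.054 [ 0.5903 -0.2173] -10.004081726074219 [33.2 64.5]
s15 0.054 [ 0.6015 -0.1569] -9.732551574707028 [33.5 64.3]
s15 0.034 [ 0.6026 -0.2039] -10.004074096679686 [34.1 66.2]
s15 0.034 [ 0.6141 -0.142 ] -9.732681274414059 [34.4 66. ]
t15 0.054 [ 0.0266 -0.1586] 89.45714569091797 [26.6 14. ]
t15 0.054 [ 0.0381 -0.1744] -30.375244140625004 [22. 30.]
t15 0.054 [ 0.068  -0.1303] -74.90824794769289 [11.1 33.5]
t15 0.054 [ 0.0712 -0.1238] 56.85873794555664 [32.1 19.7]
t15 0.054 [ 0.0717 -0.2948] -84.70154190063477 [15.4 25.3]
t15 0.054 [0.0854 0.2719] 52.1067008972168 [37.  21.2]
t15 0.054 [ 0.0963 -0.2459] -54.74631500244
[... 2544 characters left out ...]
5 0.034 [ 0.3238 -0.4764] -89.71865928173065 [14.9 25.8]
t15 0.034 [ 0.3688 -0.473 ] 8.787446022033691 [32.8 24.1]
t15 0.034 [ 0.3877 -0.4032] -49.08510971069337 [23.8 23.8]
t15 0.034 [ 0.4807 -0.4091] 0.20294401049613953 [26.5 17.7]
t15 0.034 [ 0.4687 -0.3908] -57.32735824584961 [24.5 41.9]
t15 0.034 [ 0.5904 -0.2152] -8.967826843261719 [39.9 83.5]
t15 0.034 [ 0.5815 -0.2713] -9.700645446777342 [39.4 95. ]
t15 0.034 [ 0.601 -0.155] -9.349716186523443 [37.6 83.8]
t15 0.034 [0.694  0.1056] 0.7459468245506287 [25.4 25.3]
t15 0.034 [0.7144 0.049 ] -10.710449218750007 [16.3 30.4]
t15 0.034 [0.7075 0.094 ] -79.60830974578857 [32.7 42.6]
t15 0.034 [0.4217 0.6388] -89.87980199605227 [ 977.1 1360.1]
```

```bash
python3 - <<'E'
from g import *
def roi(im,n,lo):
    k=np.zeros_like(im); x0,y0,x1,y1=(340,160,520,260) if n=="top" else (330,240,520,400); k[y0:y1,x0:x1]=im[y0:y1,x0:x1]
    for o in packs(n,k,.054,lo,40): print(n,lo,o[0].round(4),round(o[1],1),o[2],"at .034:",)
for f,n in (("s7","side"),("s15","side"),("t7","top"),("t15","top")):
    print(f); im=cv2.imread(f"pics/{f}.png")
    roi(im,n,(15,130,60))
im=capture("side")
s=cv2.imread("pics/s15.png"); s7=cv2.imread("pics/s7.png")
p=proj("side",[[.565,-.2667,.054],[.575,-.2685,.054],[.60,-.272,.054]]).round().astype(int)
for x,y in p: print((x,y),"s7",s7[y,x],"s15",s[y,x])
E
```

```text
s7
side (15, 130, 60) [ 0.5686 -0.28  ] -9.7 [53.  77.8] at .034:
side (15, 130, 60) [ 0.5785 -0.2233] -9.8 [51.9 78.4] at .034:
side (15, 130, 60) [ 0.5885 -0.1655] -9.7 [53.3 77.4] at .034:
s15
side (15, 130, 60) [ 0.5679 -0.2799] -9.8 [53.2 78.3] at .034:
side (15, 130, 60) [ 0.5785 -0.2241] -9.8 [51.  76.3] at .034:
side (15, 130, 60) [ 0.5887 -0.1651] -9.8 [54.2 76.7] at .034:
t7
top (15, 130, 60) [ 0.4873 -0.4066] -89.8 [10.  36.9] at .034:
top (15, 130, 60) [ 0.4932 -0.2323] -88.1 [25.5 59.7] at .034:
top (15, 130, 60) [ 0.5222 -0.153 ] -89.2 [24.2 91.6] at .034:
top (15, 130, 60) [ 0.5228 -0.0984] -90.0 [45.4 58.4] at .034:
top (15, 130, 60) [ 0.5274 -0.2901] -88.3 [ 97.1 259.1] at .034:
top (15, 130, 60) [ 0.5738 -0.4644] 85.3 [34.6 11.5] at .034:
top (15, 130, 60) [ 0.5798 -0.2675] -9.0 [38.4 69.4] at .034:
top (15, 130, 60) [ 0.5891 -0.2116] -9.4 [38.5 68.2] at .034:
top (15, 130, 60) [ 0.599 -0.153] -8.9 [36.8 68. ] at .034:
top (15, 130, 60) [ 0.5962 -0.3386] -83.8 [ 45.5 211.6] at .034:
top (15, 130, 60) [ 0.6374 -0.2985] -88.2 [ 41.9 101.9] at .034:
top (15, 130, 60) [
[... 738 characters left out ...]
4:
top (15, 130, 60) [ 0.6494 -0.4697] -1.6 [27.5 33. ] at .034:
top (15, 130, 60) [ 0.6616 -0.5061] -84.0 [14.7 47.5] at .034:
top (15, 130, 60) [ 0.7067 -0.1857] 1.6 [28. 27.] at .034:
top (15, 130, 60) [ 0.5066 -0.384 ] 15.1 [268.7 260.5] at .034:
top (15, 130, 60) [ 0.711  -0.1784] -90.0 [ 21.3 132. ] at .034:
top (15, 130, 60) [ 0.7071 -0.1371] -90.0 [30.4 47. ] at .034:
top (15, 130, 60) [ 0.7115 -0.4765] 88.2 [86.4 44.9] at .034:
top (15, 130, 60) [ 0.7262 -0.3439] 90.0 [21.6 14.2] at .034:
(np.int64(405), np.int64(323)) s7 [ 74 158 172] s15 [ 49 104 141]
(np.int64(410), np.int64(321)) s7 [ 76 158 174] s15 [ 45 101 136]
(np.int64(421), np.int64(316)) s7 [ 76 158 173] s15 [ 49 103 137]
```

>>> {"fn": "move_arm", "kwargs": {"motion": [0.003,0.0015,-0.02,0,0,0,100,0.003,0.0015,-0.04,0,0,0,100,0.003,0.0015,-0.06,0,0,0,100,0.003,0.0015,-0.074,0,0,0,100,0.003,0.0015,-0.074,0,0,0,100]}}

```text
time_s: 46.3
eef_pos: [0.6402, -0.0165, 0.0939]
tool_rot: [-0.182, 0.983, 0.001, -0.002]
ft_force: [0.1, 0.3, 0.2]
gripper_width: 0.052
```

>>> {"fn": "move_arm", "kwargs": {"motion": [0,0,0,0,0,0,255,0,0,0,0,0,0,255,0,0,0,0,0,0,255,0,0,0,0,0,0,255,0,0,0,0,0,0,255], "force": 80}}

```text
time_s: 46.92
eef_pos: [0.6422, -0.0163, 0.0973]
tool_rot: [-0.182, 0.983, 0.0, 0.001]
ft_force: [-2.8, 2.2, 6.0]
gripper_width: 0.0297
```

>>> {"fn": "move_arm", "kwargs": {"motion": [0,0,0.012,0,0,0,255,0,0,0.024,0,0,0,255,0,0,0.036,0,0,0,255,0,0,0.05,0,0,0,255,0,0,0.08,0,0,0,255]}}

```text
time_s: 47.55
eef_pos: [0.6407, -0.0169, 0.176]
tool_rot: [-0.182, 0.983, 0.0, -0.001]
ft_force: [-0.1, 0.9, -2.3]
gripper_width: 0.0296
```

```bash
python3 - <<'E'
from g import *
st=state(); print(st["eef_pos"],st["ft_force"],st["gripper_width"],90-np.degrees(2*np.arctan2(st["tool_rot"][0],st["tool_rot"][1])))
s=shot("side","s16")
h=cv2.cvtColor(s,cv2.COLOR_BGR2HSV); m=cv2.inRange(h,(0,130,60),(8,255,255))|cv2.inRange(h,(172,130,60),(180,255,255))
for k in cv2.findContours(m,0,1)[0]:
    x,y,w,hh=cv2.boundingRect(k)
    if 300<x<400 and y<300 and cv2.contourArea(k)>2: print("red",cv2.contourArea(k),(x,y,w,hh))
print(needle(s))
E
```

```text
[ 0.64066342 -0.01685969  0.17600657] [-0.13210359  0.91244986 -2.26448734] 0.02955848628022704 110.91718709026186
red 20.0 (391, 255, 8, 10)
red 2.5 (320, 222, 3, 3)
red 61.0 (352, 183, 12, 9)
red 188.5 (326, 167, 12, 20)
(array([0.5992, 0.0295]), 'red', (9, np.float64(82.4203540861806)), 'green', (1, np.float64(23.194783702556347)))
```

>>> {"fn": "move_arm", "kwargs": {"motion": [-0.02,0.03,0.03,0,0,0,255,-0.055,0.08,0.03,0,0,0.09,255,-0.085,0.125,0.03,0,0,0.176,255,-0.115,0.17,0.03,0,0,0.176,255,-0.145,0.215,0.03,0,0,0.176,255]}}

```text
time_s: 48.22
eef_pos: [0.4962, 0.1996, 0.2069]
tool_rot: [-0.267, 0.964, -0.0, 0.001]
ft_force: [1.3, 0.2, -1.5]
gripper_width: 0.0299
```

>>> {"fn": "move_arm", "kwargs": {"motion": [-0.03,0.045,0,0,0,0,255,-0.06,0.09,0,0,0,0,255,-0.079,0.115,0,0,0,0,255,-0.079,0.115,0,0,0,0,255,-0.079,0.115,0,0,0,0,255]}}

```text
time_s: 48.85
eef_pos: [0.4183, 0.3131, 0.2066]
tool_rot: [-0.268, 0.964, -0.0, 0.001]
ft_force: [0.2, 0.7, -1.3]
gripper_width: 0.0292
```

```bash
python3 - <<'E'
from g import *
st=state(); print(st["eef_pos"],st["ft_force"],st["gripper_width"],90-np.degrees(2*np.arctan2(st["tool_rot"][0],st["tool_rot"][1])))
s=shot("side","s17"); t=shot("top","t17")
for n,im in (("side",s),("top",t)):
  h=cv2.cvtColor(im,cv2.COLOR_BGR2HSV); m=cv2.inRange(h,(0,130,60),(8,255,255))|cv2.inRange(h,(172,130,60),(180,255,255))
  for k in cv2.findContours(m,0,1)[0]:
    x,y,w,hh=cv2.boundingRect(k)
    if cv2.contourArea(k)>25: print(n,"red",cv2.contourArea(k),(x,y,w,hh),plane(n,[cv2.minAreaRect(k)[0]],.204).round(4))
E
```

```text
[0.41832381 0.31306832 0.20659509] [ 0.15253993  0.73885474 -1.2501431 ] 0.029153022842695307 121.03434579747528
side red 25.5 (437, 314, 11, 11) [[ 0.521  -0.3805  0.204 ]]
side red 367.0 (54, 214, 37, 22) [[0.1258 0.1475 0.204 ]]
side red 58.5 (52, 158, 31, 15) [[0.1676 0.3526 0.204 ]]
side red 36.5 (181, 134, 10, 7) [[0.4189 0.3245 0.204 ]]
side red 184.0 (156, 122, 15, 19) [[0.3875 0.3799 0.204 ]]
top red 127.5 (68, 378, 22, 10) [[0.2034 0.5114 0.204 ]]
```

>>> {"fn": "move_arm", "kwargs": {"motion": [0,0,-0.03,0,0,0,255,0,0,-0.06,0,0,0,255,0,0,-0.09,0,0,0,255,0,0,-0.108,0,0,0,255,0,0,-0.112,0,0,0,255]}}

```text
time_s: 49.58
eef_pos: [0.4175, 0.3123, 0.0931]
tool_rot: [-0.267, 0.964, -0.0, -0.001]
ft_force: [0.6, -0.1, -2.8]
gripper_width: 0.0294
```

>>> {"fn": "move_arm", "kwargs": {"motion": [0,0,-0.002,0,0,0,255,0,0,-0.004,0,0,0,255,0,0,-0.004,0,0,0,255,0,0,-0.004,0,0,0,255,0,0,-0.004,0,0,0,255]}}

```text
time_s: 50.2
eef_pos: [0.4179, 0.3135, 0.0906]
tool_rot: [-0.267, 0.964, 0.0, 0.0]
ft_force: [0.1, 0.4, -2.9]
gripper_width: 0.0292
```

>>> {"fn": "move_arm", "kwargs": {"motion": [0,0,-0.004,0,0,0,255,0,0,-0.008,0,0,0,255,0,0,-0.012,0,0,0,255,0,0,-0.015,0,0,0,255,0,0,-0.015,0,0,0,255]}}

```text
time_s: 50.82
eef_pos: [0.4211, 0.3153, 0.0771]
tool_rot: [-0.267, 0.964, 0.001, 0.004]
ft_force: [3.4, 1.6, 3.1]
gripper_width: 0.0296
```

>>> {"fn": "move_arm", "kwargs": {"motion": [0,0,0,0,0,0,120,0,0,0,0,0,0,120,0,0,0.02,0,0,0,120,0,0,0.06,0,0,0,120,0,0,0.11,0,0,0,120]}}

```text
time_s: 51.45
eef_pos: [0.4155, 0.312, 0.184]
tool_rot: [-0.267, 0.964, -0.001, -0.003]
ft_force: [-0.3, 1.1, -0.3]
gripper_width: 0.0452
```

>>> {"fn": "move_arm", "kwargs": {"motion": [-0.04,-0.03,0.01,0,0,0,255,-0.09,-0.06,0.01,0,0,0,255,-0.12,-0.09,0.01,0,0,0,255,-0.12,-0.12,0.01,0,0,0,255,-0.12,-0.12,0.01,0,0,0,255]}}

```text
time_s: 52.08
eef_pos: [0.2961, 0.1918, 0.1943]
tool_rot: [-0.266, 0.964, -0.0, -0.001]
ft_force: [-0.5, 0.3, -0.3]
gripper_width: 0.0003
```

```bash
python3 - <<'E'
from g import *
st=state(); print(st["eef_pos"],st["ft_force"],st["gripper_width"],90-np.degrees(2*np.arctan2(st["tool_rot"][0],st["tool_rot"][1])))
s=shot("side","s18"); t=shot("top","t18")
R=lambda im,x0,y0,x1,y1,w,h: cv2.resize(im[y0:y1,x0:x1],(w,h),interpolation=cv2.INTER_CUBIC)
cv2.imwrite("pics/v18.png",np.vstack([np.hstack([R(t,95,205,225,325,390,360),R(s,145,120,265,220,410,360)]),np.hstack([R(s,300,205,370,245,400,240),R(s,330,240,460,360,400,240)])]))
for o in packs("side",s,.054,(22,140,150),40): print(o)
for n,im in (("side",s),("top",t)):
  h=cv2.cvtColor(im,cv2.COLOR_BGR2HSV); m=cv2.inRange(h,(0,130,60),(8,255,255))|cv2.inRange(h,(172,130,60),(180,255,255))
  for k in cv2.findContours(m,0,1)[0]:
    x,y,w,hh=cv2.boundingRect(k)
    if cv2.contourArea(k)>8: print(n,"red",cv2.contourArea(k),(x,y,w,hh),plane(n,[cv2.minAreaRect(k)[0]],.06).round(4))
E
```

```text
[0.29610467 0.19183259 0.19432602] [-0.47993884  0.32507654 -0.31095555] 0.0002719572341355725 120.87967677024334
(array([ 0.58335837, -0.27228149]), np.float64(-9.393608093261722), array([31. , 62.1]), array([ 0.57549609, -0.2709808 ]))
(array([ 0.59158488, -0.21702123]), np.float64(-9.972480773925788), array([31.1, 62. ]), array([ 0.58371722, -0.21563785]))
(array([ 0.60258633, -0.15692678]), np.float64(-9.307441711425776), array([30.8, 62.1]), array([ 0.59476007, -0.15564413]))
side red 26.5 (437, 313, 11, 12) [[ 0.6238 -0.3012  0.06  ]]
side red 22.5 (420, 292, 11, 11) [[ 0.6338 -0.2444  0.06  ]]
side red 20.0 (405, 273, 9, 10) [[ 0.6437 -0.187   0.06  ]]
side red 18.5 (390, 255, 9, 9) [[ 0.6536 -0.1301  0.06  ]]
side red 372.0 (54, 214, 37, 22) [[0.1358 0.351  0.06  ]]
side red 9.5 (62, 176, 7, 7) [[0.172  0.5522 0.06  ]]
side red 151.5 (180, 172, 14, 19) [[0.4157 0.3712 0.06  ]]
side red 13.5 (46, 165, 10, 7) [[0.1524 0.6248 0.06  ]]
side red 9.5 (35, 165, 11, 9) [[0.1304 0.6352 0.06  ]]
side red 13.5 (56, 163, 12, 8) [[0.1747 0.6108 0.06  ]]
side red 10.0 (43, 159, 5, 7) [[0.1445 0.6617 0.06  ]]
side red 10.5 (25, 158, 12, 16) [[0.1149 0.6717 0.06  ]]
top red 8.5 (66, 433, 3, 8) [[0.044  0.6036 0.06  ]]
top red 160.5 (145, 379, 10, 39) [[0.138 0.401 0.06 ]]
top red 161.0 (69, 378, 38, 10) [[0.1802 0.5612 0.06  ]]
top red 69.0 (156, 281, 12, 10) [[0.4119 0.3823 0.06  ]]
top red 27.5 (179, 267, 9, 8) [[0.449  0.3309 0.06  ]]
top red 16.0 (420, 194, 12, 4) [[ 0.6396 -0.276   0.06  ]]
top red 17.5 (397, 190, 12, 4) [[ 0.6495 -0.2184  0.06  ]]
top red 16.5 (375, 186, 11, 4) [[ 0.6591 -0.1616  0.06  ]]
top red 14.5 (352, 182, 11, 4) [[ 0.6691 -0.1036  0.06  ]]
```

>>> {"fn": "move_arm", "kwargs": {"motion": [0.02,0.05,0,0,0,0,255,0.04,0.1,0,0,0,0,255,0.0465,0.116,-0.04,0,0,0,255,0.0465,0.116,-0.09,0,0,0,255,0.0465,0.116,-0.119,0,0,0,255]}}

```text
time_s: 52.8
eef_pos: [0.3428, 0.3098, 0.0732]
tool_rot: [-0.268, 0.963, -0.001, -0.002]
ft_force: [-0.3, 0.9, -0.2]
gripper_width: -0.0001
```

>>> {"fn": "move_arm", "kwargs": {"motion": [0.008,0.005,0,0,0,0,255,0.016,0.0095,0,0,0,0,255,0.024,0.0145,0,0,0,0,255,0.032,0.019,0,0,0,0,255,0.04,0.024,0,0,0,0,255]}}

```text
time_s: 53.42
eef_pos: [0.383, 0.3331, 0.0775]
tool_rot: [-0.267, 0.964, -0.0, -0.001]
ft_force: [-0.1, -0.3, 0.7]
gripper_width: 0.0004
```

>>> {"fn": "move_arm", "kwargs": {"motion": [0.006,0.0035,0,0,0,0,255,0.012,0.007,0,0,0,0,255,0.017,0.01,0,0,0,0,255,0.022,0.013,0,0,0,0,255,0.026,0.0155,0,0,0,0,255]}}

```text
time_s: 54.05
eef_pos: [0.4107, 0.349, 0.0762]
tool_rot: [-0.267, 0.964, -0.0, 0.0]
ft_force: [-0.6, 0.7, -0.0]
gripper_width: -0.0003
```

>>> {"fn": "move_arm", "kwargs": {"motion": [0.002,0.001,0,0,0,0,255,0.004,0.0025,0,0,0,0,255,0.006,0.0035,0,0,0,0,255,0.006,0.0035,0,0,0,0,255,0.006,0.0035,0,0,0,0,255]}}

```text
time_s: 54.68
eef_pos: [0.4151, 0.3517, 0.0761]
tool_rot: [-0.267, 0.964, -0.0, -0.001]
ft_force: [-5.0, -2.7, 4.4]
gripper_width: 0.0002
```

>>> {"fn": "move_arm", "kwargs": {"motion": [0.002,0.001,0,0,0,0,255,0.0035,0.002,0,0,0,0,255,0.005,0.003,0,0,0,0,255,0.005,0.003,0,0,0,0,255,0.005,0.003,0,0,0,0,255]}}

```text
time_s: 55.3
eef_pos: [0.4148, 0.3516, 0.0757]
tool_rot: [-0.268, 0.963, -0.003, -0.008]
ft_force: [-17.1, -9.1, 16.5]
gripper_width: -0.0004
```

>>> {"fn": "move_arm", "kwargs": {"motion": [-0.01,-0.006,0,0,0,0,255,-0.05,-0.03,0,0,0,0,255,-0.08,-0.05,0.03,0,0,0,255,-0.1,-0.1,0.08,0,0,0,255,-0.1,-0.15,0.1,0,0,0,255]}}

```text
time_s: 55.92
eef_pos: [0.3223, 0.2067, 0.1777]
tool_rot: [-0.269, 0.963, 0.0, 0.003]
ft_force: [1.6, -0.1, 0.4]
gripper_width: 0.0001
```

```bash
python3 - <<'E'
from g import *
st=state(); print(st["eef_pos"],st["ft_force"])
s=shot("side","s19"); t=shot("top","t19")
R=lambda im,x0,y0,x1,y1,w,h: cv2.resize(im[y0:y1,x0:x1],(w,h),interpolation=cv2.INTER_CUBIC)
cv2.imwrite("pics/v19.png",np.vstack([np.hstack([R(t,95,205,225,325,390,360),R(s,145,120,265,220,410,360)]),np.hstack([R(s,305,205,365,241,400,240),R(s,330,240,460,360,400,240)])]))
for n,im in (("side",s),("top",t)):
  for o in packs(n,im,.054,(22,140,150),40): print(n,o[0],o[2])
E
```

```text
[0.32226229 0.20669229 0.17768449] [ 1.58797274 -0.13780602  0.43679209]
side [ 0.58333443 -0.27225504] [31. 62.]
side [ 0.59159013 -0.21700686] [31.1 62.1]
side [ 0.60287394 -0.15666277] [31. 62.]
top [ 0.58311586 -0.26980597] [33.8 62.2]
top [ 0.59118617 -0.21466098] [33.8 62.4]
top [ 0.60222376 -0.15429028] [33.8 62. ]
```

View pics/v19.png

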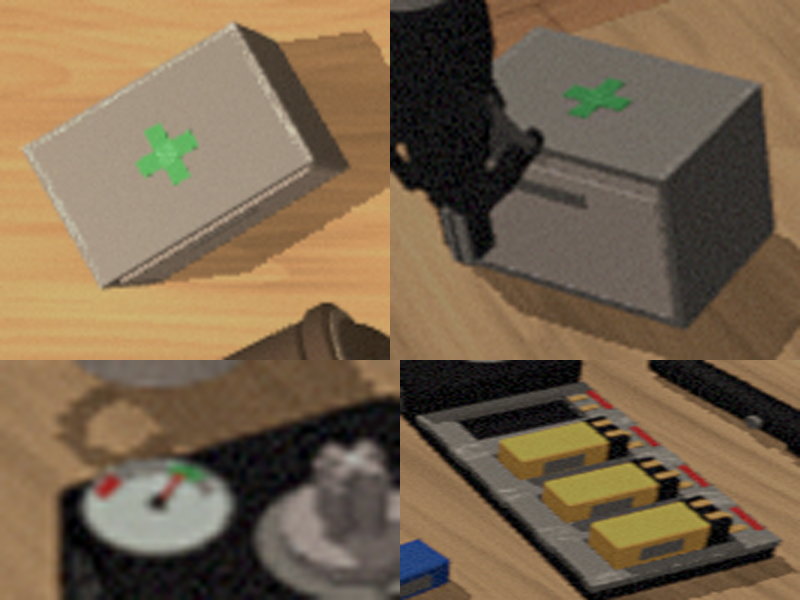

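```bash
python3 - <<'E'
from g import *
fr=np.array([.4241,.3567]); d=np.array([.858,.512]); y=np.array([-.512,.858])
for n in ("t19","t0"):
    im=cv2.imread("pics/t19.png" if n=="t19" else "pics/top0.png"); g=cv2.cvtColor(im,cv2.COLOR_BGR2GRAY).astype(np.float32)
    o=np.arange(-.01,.03,.002); acc=[]
    for l in np.linspace(-.06,.06,40):
        P=np.array([[*(fr-a*d+l*y),.104] for a in o]); p=proj("top",P).astype(np.float32)
        acc.append(cv2.remap(g,p[:,:1],p[:,1:],cv2.INTER_LINEAR)[:,0])
    print(n,[(round(a*1000),int(v)) for a,v in zip(o,np.mean(acc,0))])
print("roof edge at z .122 seen in z=.104 coords:", (fr-plane("top",proj("top",[[*fr,.122]]),.104)[0,:2])@d)
E
```

```text
t19 [(-10, 150), (-8, 139), (-6, 115), (-4, 126), (-2, 143), (0, 120), (2, 96), (4, 91), (6, 90), (8, 93), (10, 93), (12, 93), (14, 96), (16, 108), (18, 115), (20, 117), (22, 118), (24, 119), (26, 121), (28, 123)]
t0 [(-10, 149), (-8, 139), (-6, 114), (-4, 117), (-2, 131), (0, 133), (2, 133), (4, 133), (6, 132), (8, 132), (10, 127), (12, 117), (14, 112), (16, 111), (18, 111), (20, 112), (22, 111), (24, 112), (26, 112), (28, 116)]
roof edge at z .122 seen in z=.104 coords: -0.0031849472261616103
```

```bash
python3 - <<'E'
from rig import *
print(job_done()); print(state()["time_s"])
E
```

```text
the job is handed in; nothing more can be done
None
the job is handed in; nothing more can be done
```

The job is handed in at about 56 s of the 210 s allowed; no verdict was reported. Everything I checked at the end looked right.

**What I did:**
- **Packs:** I seated the three yellow packs present in the three bays farthest from the generator housing, contact ends at the brass. The third caught on the bay's rim and only dropped in after I shifted it and let go.
- **Crank and winding:** I fitted the crank with a small twist until it dropped fully home. I then wound it by its grip 5 2/3 turns clockwise at about half a turn a second.
- **Bin:** I lifted the crank off, released it into the open bin and pushed the bin shut until it met a hard stop.

**Last checks:**
- **Packs:** Both cameras show all three packs at seated height. They sit within about 3 mm of my measured bay positions, except for a steady 2 mm difference in y between the two views.
- **Gauge:** The needle stands in the green band.
- **Bin:** The panel's top edge is flush with the box front to about 1 mm. Before closing, the pictures showed the crank's hub and grip inside the bin; I could not see the crank once it was shut.
- **Bystanders:** The mug, bowl, torch and hair grip were not measured at the end. No move went near them.
- **Arm:** It stands clear and touches nothing.

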